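Clamp and log a batch of mice in the test fixture

ROBOT

A 6-joint arm with a two-finger parallel gripper is mounted at the origin on the work surface. World frame = base frame: x ahead of the robot, y to its left, z up, the work surface at z = 0. Lengths are in mm, angles in degrees, forces in N, time in s.
With the tool pointing down it reaches from about 350 to 850 mm from the base axis. Payload 8.1 kg.
Tool frame: the origin (TCP) lies on the centre line of the jaws, within the pads' length; the fingertips stand r.tip_extent ahead of it and the grasp point (between the pads) lies 8 mm behind it (r.tip_extent is the distance from the TCP to the fingertips, in mm); z points along the fingers, y is the direction in which the jaws open and shut (so a half turn about z gives the same grasp; the last joint's range is limited). The gripper opens to 85 mm and grips with 20 to 120 N. Pads are 22 mm wide; open, the fingers measure 114 mm over their backs; the gripper's body (76 mm by 85 mm) begins 54 mm behind the grasp point. The pads swing forward as they close: fully open they stand 13 mm farther back than shut.
Start: joints at [-80.065, 7.471, 85.268, -0, 87.261, -4.893], TCP at [153.573, -580.018, 242.292] pointing down, gripper open.
Joint ranges: [-169.43, 169.43], [-51.17, 129.36], [1.28, 143.12], [-76.62, 256.62], [0, 156.53], [-152.29, 152.29]. Speed limits (degrees/s): [136.94, 136.94, 159.86, 180, 180, 180].

INTERFACE

Orientations are given as [roll, pitch, yaw] about the fixed x, y, z axes, in that order (R = Rz(yaw) Ry(pitch) Rx(roll)).
In Python, from bench import sense, optics, hand_in, spotter, r gives the robot as it stands.
- The arm moves only by the tool apply_moves, never from a script. Its argument "series" is a list of rows, each a list of 3 entries, a list of its own where there are three numbers: the opening, from 0 (shut) to 1 (fully open), then the shift along the world's x, y, z in m, then the turn about the world's z in rad. In form: [[grip, [x, y, z], turn], ...]. A call has 1 to 5 rows; each row is the pose to reach, as a shift and turn from the pose measured when the call began; what a row does not reach only later rows make up. A row lasts 1/8 s, in which the tool goes at most 62.5 mm and 10.7 degrees, less where a joint would pass 70% of its speed; a pose out of reach is approached as far as the arm can. A call with a gripper value outside its range is refused whole. The fingers move at their own pace and stop on an object; "grip_force" is the grip in N (left out, the last holds). Time passes only in rows, so rows that repeat a pose let the fingers close. It gives the time, the measured TCP pose, the force and the opening at its end, in the units of the state.
- sense(): the state, without advancing time (a new reading comes with each control period).
- optics.snapshot(name): name is "scene" or "top" or "wrist"; returns a dict with "color" (420x560x3 uint8, blue, green, red), "intrinsics" (3x3 intrinsics, pixels), "rvec" (rotation vector, rad) and "tvec" (3), from world to camera coordinates, as OpenCV has them. Camera axes: x right, y down, z forward; pixel columns grow to the right and rows downward; lengths in mm; the calibration is good to about 2 mm. A picture is of the moment at which its call begins. There is no depth.
- hand_in(): hands the job in, once; it reports no verdict.
Trained networks look in a picture, given as the dict that the camera call returned (one of the last four; its "shot" number tells which), for a name from the list of things; names that differ only in an ending like _2 or _b are one class to them, and where a whole thing is asked for, a point or a joint stands for the part that bears it (a point fixed in the world has none). Each returns a list of dicts, best first, with "p" (0 to 1); they miss things now and then, are a little off and sometimes report something else, mostly with a low value. They report only what shows in the picture. A call takes as long as a camera call. They do not tell look-alikes from the thing itself.
- spotter.search_frame(picture, query): "xyz" ([x, y, z] in mm, in the coordinates of the camera as it stood for that picture, good to about 4 mm: the middle of the surface that is visible of it).
- spotter.masks_of(picture, query): "mask" (420x560 bool, what is visible of it).
The state is a dict: "time": time; "joint_pos": joint angles; "qd": joint speeds; "joint_efforts": joint torques, N m; "tool_pos": TCP position; "tcp_rot": TCP orientation; "ft_force": force on the tool from outside, world axes, zero at the start; "wrist_torque": the same for the moment, N m; "finger_gap": finger opening in mm.
Only numpy, scipy, OpenCV 4.12 (cv2) and the standard library are available. Lean on these libraries where they do the work, as an engineer would, in place of code of your own. Each camera call takes 0.05 s, during which the arm holds its last target.

TASK

Get the mouse bottom halves that lie on the bench ready for test: turn the fixture's wing knob back past its detent to release the clamp bar, set every bottom half flat on the bed in a place of its own, neatly side by side with its nose up to the contact bar, and turn the wing knob clockwise until it clicks past its detent and locks, so that all of them are pressed home. Once the batch is locked, take the scanner from its cradle, hold it steady on the fixture's barcode label for about two seconds, and put it back in the cradle. Leave the other things on the bench where they are.

Things in the scene. Friction and masses are not known exactly. Their poses are not given: they have to be found in the camera images.
- fixture: Test fixture: aluminium bed 210 (x) by 398 mm (y), top at 30 mm, four places side by side. Far side (+x): black contact bar, 26 mm high, that stops the noses. Near side: clamp bar. A cheek 16 mm high, 195 mm to +y; a grey console 45 mm high, 193 to 278 mm to -y, with wing knob and a plate sloped 45 degrees, top at 109 mm. Origin: at bench height, midway along the row; x to the contact bar.
- place1 (a point): The leftmost (+y) place, on the bed top (30 mm above the bench): where a mouse's origin is when its nose touches the contact bar, whose face is 59 mm to +x of it. Axes as the fixture's; places are 88 mm apart in y. Clamp released, a mouse fits from home to 9 mm short; set down 2 to 5 mm short, it is pushed home by the clamp. Centre it to within 8 mm in y.
- place2 (a point): The second place, on the bed top (30 mm above the bench): where a mouse's origin is when its nose touches the contact bar, whose face is 59 mm to +x of it. Axes as the fixture's; places are 88 mm apart in y. Clamp released, a mouse fits from home to 9 mm short; set down 2 to 5 mm short, it is pushed home by the clamp. Centre it to within 8 mm in y.
- place3 (a point): The third place, on the bed top (30 mm above the bench): where a mouse's origin is when its nose touches the contact bar, whose face is 59 mm to +x of it. Axes as the fixture's; places are 88 mm apart in y. Clamp released, a mouse fits from home to 9 mm short; set down 2 to 5 mm short, it is pushed home by the clamp. Centre it to within 8 mm in y.
- place4 (a point): The rightmost (-y), console side place, on the bed top (30 mm above the bench): where a mouse's origin is when its nose touches the contact bar, whose face is 59 mm to +x of it. Axes as the fixture's; places are 88 mm apart in y. Clamp released, a mouse fits from home to 9 mm short; set down 2 to 5 mm short, it is pushed home by the clamp. Centre it to within 8 mm in y.
- mouse1: Mouse bottom half, wheel side up: grey shell, green board, rubber scroll wheel. 118 mm long, 62 wide near the round tail, 56 with flat sides from 2 behind to 26 ahead of the origin (grip there), walls 20 mm high (15 at the nose), wheel 8 wide, 41 ahead, top at 29, 0.06 to 0.13 kg. Origin: centre of the underside; x to the flat nose (59 ahead), z up. None if absent (or while held).
- mouse2: Mouse bottom half, wheel side up: grey shell, green board, rubber scroll wheel. 118 mm long, 62 wide near the round tail, 56 with flat sides from 2 behind to 26 ahead of the origin (grip there), walls 20 mm high (15 at the nose), wheel 8 wide, 41 ahead, top at 29, 0.06 to 0.13 kg. Origin: centre of the underside; x to the flat nose (59 ahead), z up. None if absent (or while held).
- mouse3: Mouse bottom half, wheel side up: grey shell, green board, rubber scroll wheel. 118 mm long, 62 wide near the round tail, 56 with flat sides from 2 behind to 26 ahead of the origin (grip there), walls 20 mm high (15 at the nose), wheel 8 wide, 41 ahead, top at 29, 0.06 to 0.13 kg. Origin: centre of the underside; x to the flat nose (59 ahead), z up. None if absent (or while held).
- mouse4: Mouse bottom half, wheel side up: grey shell, green board, rubber scroll wheel. 118 mm long, 62 wide near the round tail, 56 with flat sides from 2 behind to 26 ahead of the origin (grip there), walls 20 mm high (15 at the nose), wheel 8 wide, 41 ahead, top at 29, 0.06 to 0.13 kg. Origin: centre of the underside; x to the flat nose (59 ahead), z up. None if absent (or while held).
- cam_knob (a joint): The fixture's black wing knob, a cam with a detent: 0 = released, 1.22 rad = locked (where it starts); positive is clockwise from above. The detent resists with up to 0.2 N m (grip with 60 N or more), most 0.27 rad from either end, plus the pushers; past the middle (0.61) it draws the knob on and it clicks into the end stop and stays there.
- clamp_bar (a joint): Travel of the clamp bar, driven by the knob: 0 = released, 0.012 m = locked. A steel bar 12 mm thick, reaching 17 mm above the bed, along the near side. It carries a rubber-faced spring pusher for each place (22 mm wide, 1.5 to 3 N) that presses the mouse's tail towards the contact bar.
- cam_knob_grip (a point): On the knob's axis, 70 mm above the bench, the height to grip. The knob's wing is a bar 56 mm long, 15 mm wide, from 55 to 81 mm above the bench, on a disc 42 mm across. x runs along the wing (white mark on its -x end) and turns with the knob: 0.61 rad anticlockwise of the fixture's x when released, 0.61 rad clockwise of it when locked.
- label: The white barcode label, 56 by 34 mm, on the fixture's sloping plate behind the knob. Origin: its centre, about 85 mm above the bench; z is its normal, facing the robot's side and 45 degrees up; y is the fixture's y.
- scanner: Cordless scanner, reads by itself what it points at. Grey handle 100 mm long, 40 wide, 28 high (grip it across the handle at the origin, where it balances), then a dark head 54 long, 56 wide, 34 high, window on its undercut front; 0.15 kg. Origin: underside, middle of its length; x to the head, z up. Starts in the cradle, underside 30 mm above the bench.
- scan_window: The scanner's window, 63.5 mm ahead of the scanner's origin and 13.5 mm above its underside. z is the line of sight: in the scanner's x-z plane, forward and 45 degrees down when the scanner is level. It reads a label 50 to 150 mm away along this line, within 18 mm of it and square on to within 0.45 rad; about 90 mm square on is best.
- cradle_seat (a point): The scanner's cradle, fixed, base 160 by 80 mm: two saddles, centred 56 mm behind and 36 mm ahead of this point, floors 30 mm above the bench, lips 12 mm high leaving 5 mm each side of the scanner; between them the handle's sides are free for the fingers. This point is where the scanner's origin belongs (30 mm above the bench); x the way its head points.
- top_cover: Bystander: empty top cover of a mouse, a grey open shell 123 mm long without board or wheel. Origin: middle of its underside. Not part of the job.
- driver: Bystander: grey pen-shaped electric screwdriver, 128 mm long, 18 mm thick. Origin: middle of its underside. Not part of the job.
- tape_roll: Bystander: roll of amber tape, 62 mm across, 14 mm high. Origin: middle of its underside. Not part of the job.
- spudger: Bystander: pale plastic pry stick, 112 mm long. Origin: middle of its underside. Not part of the job.
- cleaner: Bystander: bottle of cleaner, 52 mm across, 125 mm high. Origin: middle of its underside. Not part of the job.
- esd_brush: Bystander: small flat brush, 150 mm long. Origin: middle of its underside. Not part of the job.
- parts_dish: Bystander: steel dish of screws, 85 by 60 mm, 18 mm high. Origin: middle of its underside. Not part of the job.
Not all that is in view belongs to the job. What is shaped like the mouse3 but purple or yellow is not meant.

How it is judged:
By the outcome, as a careful person would: the job done as asked, in the order asked, and still so for the second after the job is handed in, with the robot touching nothing.
Of mouse1, mouse2, mouse3, mouse4 only 3 to 4 are there at a start; the rules pass over those that are not, and their reading is None.
At some moment in a run one of mouse1, mouse2, mouse3, mouse4 may be knocked a few centimetres aside while the robot is not near it.
It also fails if it takes over 208 s, if anything falls off the work surface, if the arm or the gripper's body presses on something with over 40 N, if the wrist force passes 120 N, or if a joint passes its speed limit or range.

## Working session

There is one attempt and no reset: what is moved stays moved. The work goes in short steps, Python scripts to look and compute and a tool call to move; the robot and the scene stay as the last step left them, time stands still between calls to the robot, and variables do not carry over. Pictures are saved under pics/ and viewed, and the job is handed in when it is done.

Besides the shell and the picture viewer there is one more tool, called after "Emit:" as name(argument=value, ...) on one line, values as JSON. apply_moves: Moves the arm, as the interface text tells. Its arguments: {"type":"object","properties":{"series":{"type":"array"},"grip_force":{"type":"number"}},"required":["series"]}

```bash
ls -la; mkdir -p pics; python3 - <<'E'
from bench import sense, optics, hand_in, spotter, r
import cv2
print(sense()); print(r.tip_extent, [a for a in dir(r) if a[0]!='_'])
for n in ("scene","top","wrist"):
    p=optics.snapshot(n); cv2.imwrite(f"pics/{n}0.png",p["color"]); print(n,p["intrinsics"],p["rvec"],p["tvec"],p["shot"])
E
```

```text
total 12
drwxr-xr-x  3 agent agent 4096 Dec  7 13:18 .
drwxr-xr-x 23 root  root  4096 Dec  7 13:18 ..
drwxr-xr-x  2 agent agent 4096 Dec  7 13:18 pics
{'time': 0.0, 'joint_pos': array([-8.00651253e+01,  7.51592719e+00,  8.53296320e+01, -1.11342177e-03,
        8.72600310e+01, -4.89401418e+00]), 'qd': array([ 0.04763377,  0.01546276, -0.09423901, -0.12088372, -0.01589054,
       -0.01609083]), 'joint_efforts': array([-2.43074101e-03, -5.69389558e+01, -5.00560391e+01, -1.95420785e-04,
        1.46358131e-02, -4.30274918e-05]), 'tool_pos': array([ 153.47451965, -579.49760532,  241.23247751]), 'tcp_rot': array([-1.79894700e+02, -7.90019712e-03,  1.48289359e+01]), 'ft_force': array([-0.17029651, -0.78229231, -0.03478251]), 'wrist_torque': array([ 0.02035993,  0.05962428, -0.06177696]), 'finger_gap': 85.33697501282583}
11.0 ['PlanningError', 'tip_extent']
scene [[390.04864087   0.         285.28872716]
 [  0.         390.04864087 202.46360934]
 [  0.           0.           1.        ]] [ 0.95397926  2.34611236 -1.19927483] [ 340.10445127 -140.8755213  1406.26039371] 1
top [[477.20351998   0.         275.53945499]
 [  0.         477.20351998 207.45676405]
 [  0.           0.           1.        ]] [ 2.14354406 -2.19349102  0.13484336] [  55.3717835   535.77890463 1437.59210607] 2
wrist [[332.07257734   0.         275.32192612]
 [  0.         332.07257734 209.46631305]
 [  0.           0.           1.        ]] [-2.31023311  1.77754508  0.24683615] [-600.09034756  -35.72428633  378.77032564] 3
```

View pics/scene0.png

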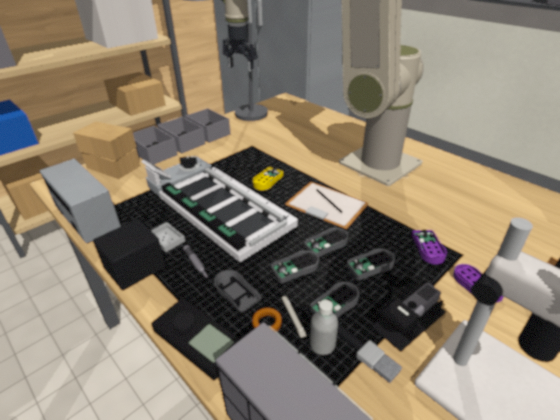

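View pics/top0.png

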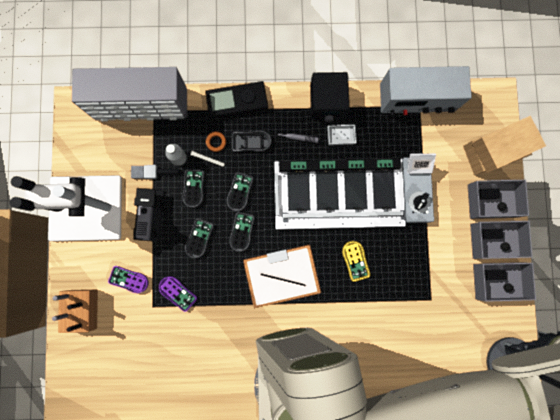

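View pics/wrist0.png

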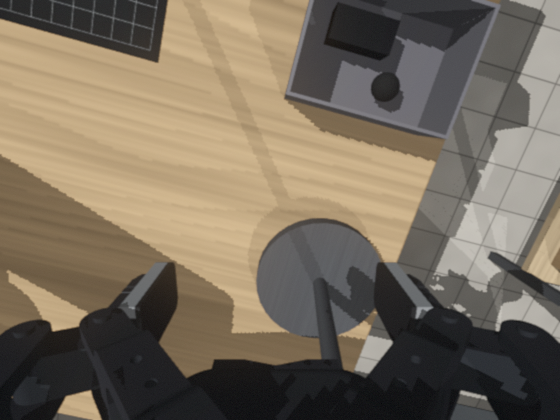

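```bash
cat > h.py <<'E'
from bench import sense, optics, hand_in, spotter, r
import cv2, numpy as np
def cam(p):
    R,_=cv2.Rodrigues(np.array(p["rvec"],float)); return np.array(p["intrinsics"],float),R,np.array(p["tvec"],float).reshape(3)
def unproj(p,uv,z):
    K,R,t=cam(p); uv=np.atleast_2d(np.array(uv,float))
    d=(R.T@np.linalg.solve(K,np.c_[uv,np.ones(len(uv))].T)).T; o=-R.T@t
    return o+d*((z-o[2])/d[:,2])[:,None]
def proj(p,X):
    K,R,t=cam(p); c=(R@np.atleast_2d(np.array(X,float)).T).T+t; q=(K@c.T).T; return q[:,:2]/q[:,2:]
def world(p,xyz):
    K,R,t=cam(p); return R.T@(np.array(xyz)-t)
def save(p,name,box=None,s=1):
    im=p["color"]
    if box: x0,y0,x1,y1=box; im=im[y0:y1,x0:x1]
    cv2.imwrite("pics/"+name,cv2.resize(im,None,fx=s,fy=s,interpolation=cv2.INTER_CUBIC))
def st():
    s=sense(); print("t%.2f"%s["time"],np.round(s["tool_pos"],1),np.round(s["tcp_rot"],2),"F",np.round(s["ft_force"],1),"gap%.1f"%s["finger_gap"],"J",np.round(s["joint_pos"],1)); return s
E
python3 - <<'E'
from h import *
p=optics.snapshot("top")
for n in ["mouse1","fixture","cam_knob","label","scanner","scan_window","top_cover","driver","spudger","clamp_bar"]:
    for d in spotter.search_frame(p,n): print(n,round(d["p"],2),np.round(world(p,d["xyz"]),0),np.round(proj(p,world(p,d["xyz"]))[0]))
for n in ["mouse1","scanner","fixture"]:
    for d in spotter.masks_of(p,n):
        m=d["mask"]; c=cv2.findContours(m.astype(np.uint8),0,1)[0]; c=max(c,key=cv2.contourArea)
        z={"mouse1":10,"scanner":50,"fixture":30}[n]
        X=unproj(p,c[:,0],z)[:,:2].astype(np.float32)
        print(n,round(d["p"],2),m.sum(),[np.round(v,1) for v in cv2.minAreaRect(X)])
save(p,"fx.png",(260,140,450,240),4);save(p,"mm.png",(110,120,290,270),4)
E
```

```text
mouse1 0.95 [609. 296.  14.] [194. 187.]
mouse1 0.82 [449. 283.  20.] [198. 238.]
mouse1 0.73 [ 364. -196.   15.] [355. 262.]
mouse1 0.69 [589. 156.  17.] [239. 192.]
mouse1 0.63 [468. 152.  14.] [241. 231.]
mouse1 0.62 [288. 349.  16.] [177. 292.]
mouse1 0.6 [325. 499.  10.] [128. 280.]
mouse1 0.56 [ 769. -175.    2.] [342. 135.]
fixture 0.68 [ 579. -201.   33.] [354. 192.]
fixture 0.53 [755. 117.  -3.] [251. 141.]
fixture 0.53 [ 771. -175.    1.] [342. 134.]
fixture 0.51 [504. 413.   8.] [156. 221.]
cam_knob 0.66 [ 547. -390.   77.] [420. 199.]
label 0.53 [ 651. -397.   83.] [421. 165.]
label 0.49 [467. 152.  16.] [241. 231.]
scanner 0.77 [537. 436.  55.] [145. 209.]
scanner 0.62 [468. 152.  13.] [241. 231.]
top_cover 0.76 [758. 117.  -2.] [251. 140.]
top_cover 0.2 [ 544. -393.   71.] [421. 200.]
driver 0.53 [761. -45.  17.] [302. 137.]
driver 0.28 [697. 340.  83.] [175. 155.]
spudger 0.67 [701. 251.   6.] [208. 158.]
spudger 0.32 [ 541. -389.   75.] [420. 201.]
spudger 0.27 [465. 153.  16.] [240. 232.]
clamp_bar 0.85 [ 510. -171.   48.] [346. 214.]
clamp_bar 0.32 [ 544. -389.   78.] [420. 200.]
mouse1 0.88 757 [array([326.9, 498.7]), array([118.8,  64.5]), np.float64(71.4)]
mouse1 0.87 675 [array([447.3, 284.4]), array([ 60. , 117.5]), np.float64(70.0)]
mouse1 0.79 767 [array([283.3, 349.9]), array([117.6,  65.7]), np.float64(46.8)]
mouse1 0.79 720 [array([ 370.5, -197.4]), array([117.3,  64.9]), np.float64(13.2)]
mouse1 0.73 683 [array([590.6, 157.6]), array([ 63.9, 118.4]), np.float64(73.9)]
mouse1 0.7 715 [array([466.8, 151.6]), array([ 62.2, 119.1]), np.float64(78.2)]
mouse1 0.7 706 [array([604.4, 299.6]), array([ 60.9, 122.6]), np.float64(86.3)]
scanner 0.78 896 [array([527.1, 438.9]), array([ 66.5, 151.8]), np.float64(88.7)]
fixture 0.84 10603 [array([ 583.3, -207.2]), array([224.1, 503.8]), np.float64(0.0)]
```

View pics/fx.png

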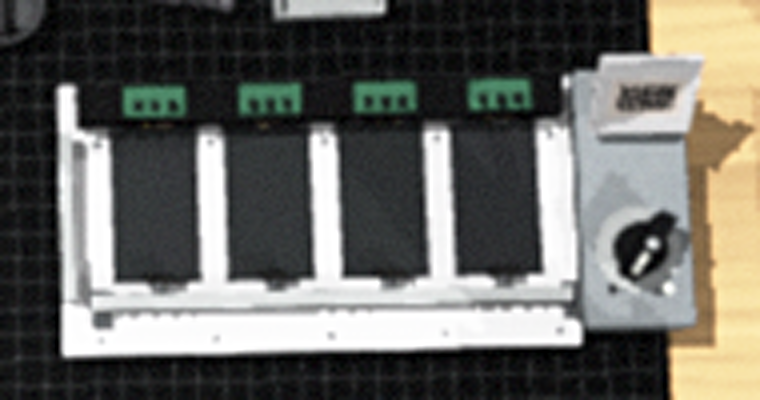

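View pics/mm.png

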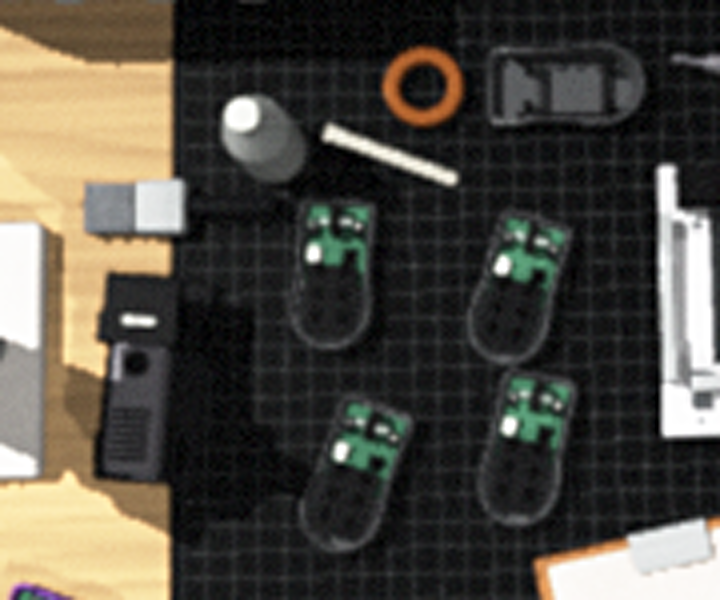

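```bash
python3 - <<'E'
from h import *
p=optics.snapshot("wrist"); K,R,t=cam(p); s=st()
C=-R.T@t; from scipy.spatial.transform import Rotation as Ro
T=Ro.from_euler('xyz',s["tcp_rot"],degrees=True).as_matrix()
print(C,T.T@(C-s["tool_pos"]),T.T@R.T)
E
```

```text
t0.90 [ 153.6 -580.   242.3] [180.    -0.    14.83] F [ 0.5 -0.  -0.1] gap85.1 J [-80.1   7.5  85.3   0.   87.3  -4.9]
[ 219.75439509 -563.37402662  374.4488703 ] [  68.24996004    0.84595367 -132.14288147] [[ 1.99525652e-04 -9.62599094e-01 -2.70929777e-01]
 [ 9.99999921e-01  9.91614633e-05  3.84132383e-04]
 [-3.42899691e-04 -2.70929833e-01  9.62599038e-01]]
```

Emit:
apply_moves(series=[[1,[0.3,0.15,0.03],-0.87],[1,[0.3,0.15,0.03],-0.87],[1,[0.3,0.15,0.03],-0.87],[1,[0.3,0.15,0.03],-0.87],[1,[0.3,0.15,0.03],-0.87]])

```text
time: 1.52
tool_pos: [420.5, -446.6, 269.2]
tcp_rot: [180.0, -0.0, -35.4]
ft_force: [0.0, -1.2, 0.2]
finger_gap: 85.6
```

```bash
python3 - <<'E'
from h import *
p=optics.snapshot("wrist"); st(); save(p,"w1.png")
for n in ["cam_knob","label","clamp_bar","fixture"]:
    for d in spotter.search_frame(p,n): print(n,round(d["p"],2),np.round(world(p,d["xyz"]),1),np.round(proj(p,world(p,d["xyz"]))[0]))
E
```

```text
t1.57 [ 427.1 -442.1  270. ] [-179.78   -0.18  -35.92] F [2.  4.9 0.1] gap85.6 J [-50.9   9.1  80.7   0.3  90.2  75. ]
label 0.91 [ 645.3 -383.5   83.4] [62. 22.]
clamp_bar 0.77 [ 511.  -241.2   45.2] [ 79. 222.]
fixture 0.83 [ 565.7 -323.4   32.5] [105. 137.]
```

View pics/w1.png

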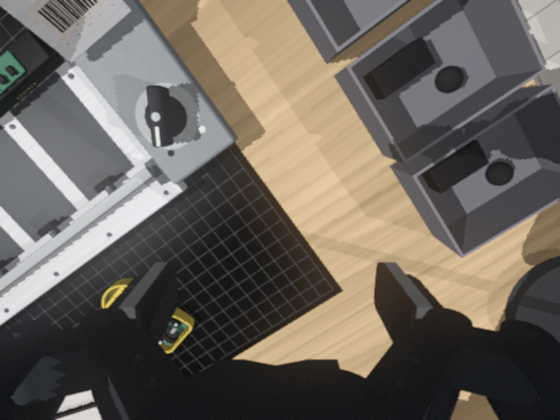

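Emit:
apply_moves(series=[[1,[0.04,0.055,-0.03],0.01],[1,[0.07,0.07,-0.06],0.01],[1,[0.07,0.07,-0.06],0.01],[1,[0.07,0.07,-0.06],0.01]])

```text
time: 2.28
tool_pos: [487.9, -378.5, 208.7]
tcp_rot: [179.9, 0.0, -34.3]
ft_force: [-0.1, -0.6, 0.6]
finger_gap: 85.4
```

```bash
python3 - <<'E'
from h import *
p=optics.snapshot("wrist"); st(); save(p,"w2.png")
np.savez("p2.npz",**{k:np.array(v) for k,v in p.items()})
for n in ["cam_knob","label","clamp_bar","fixture"]:
    for d in spotter.search_frame(p,n): print(n,round(d["p"],2),np.round(world(p,d["xyz"]),1),np.round(proj(p,world(p,d["xyz"]))[0]))
E
```

```text
t2.33 [ 488.1 -379.   209.6] [ 1.7993e+02 -4.0000e-02 -3.4380e+01] F [-0.   0.2  0.7] gap85.4 J [-42.6  11.1  84.6  -0.1  84.2  81.8]
cam_knob 0.82 [ 539.8 -399.5   81.6] [258. 135.]
label 0.97 [ 645.9 -381.1   82.7] [149.  22.]
label 0.71 [ 578.8 -305.3   34.6] [152. 156.]
clamp_bar 0.55 [ 511.5 -238.8   46.6] [140. 255.]
fixture 0.6 [ 583.5 -305.5   27. ] [152. 151.]
```

View pics/w2.png

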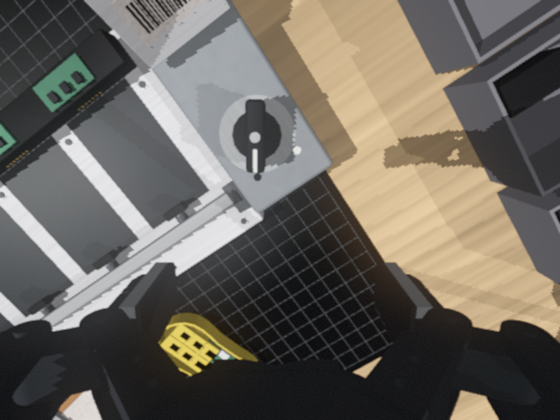

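```bash
python3 - <<'E'
from h import *
p=dict(np.load("p2.npz"))
for uv,z in [((255,138),81),((330,163),45),((238,7),45),((264,211),30),((262,208),45),((245,220),30),((130,62),56),((152,70),56)]: print(uv,z,np.round(unproj(p,uv,z),1))
save(p,"w2a.png",(60,0,340,240),2.8)
E
```

```text
(255, 138) 81 [[ 539.6 -396.3   81. ]]
(330, 163) 45 [[ 483.5 -435.9   45. ]]
(238, 7) 45 [[ 629.2 -440.8   45. ]]
(264, 211) 30 [[ 476.9 -359.1   30. ]]
(262, 208) 45 [[ 483.5 -362.    45. ]]
(245, 220) 30 [[ 479.8 -338.4   30. ]]
(130, 62) 56 [[ 643.  -346.6   56. ]]
(152, 70) 56 [[ 628.7 -357.1   56. ]]
```

View pics/w2a.png

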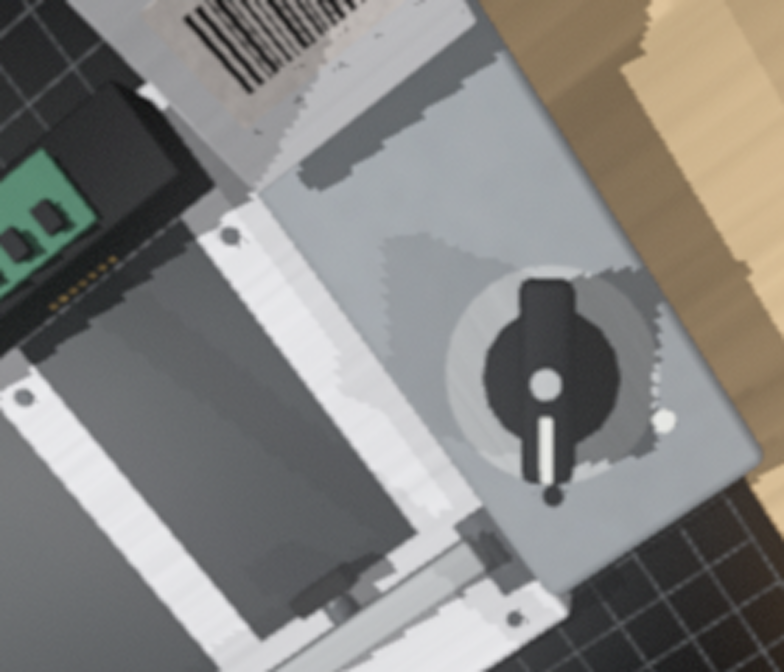

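```bash
python3 - <<'E'
from h import *
p=optics.snapshot("top")
def f(x,y):return (260+x/4-.375,140+y/4-.375)
for uv,z in [(f(62,356),30),(f(582,346),30),(f(58,88),46),(f(118,130),30),(f(535,119),30),(f(113,278),30),(f(540,272),30),(f(690,325),45),(f(577,328),45),(f(642,248),81)]: print(np.round(unproj(p,uv,z),1)[0])
E
```

```text
[471.8  45.8  30. ]
[ 470.3 -353.4   30. ]
[677.   44.2  46. ]
[646.3  -1.7  30. ]
[ 647.9 -326.4   30. ]
[530.9   5.2  30. ]
[ 528.1 -324.1   30. ]
[ 483.4 -432.4   45. ]
[ 483.1 -346.1   45. ]
[ 539.  -387.7   81. ]
```

```bash
cat >> h.py <<'E'
def overlay(p,name,F,box=None,s=1):
    # F=(x,y,yaw deg)
    im=p["color"].copy(); a=np.radians(F[2]); c,sn=np.cos(a),np.sin(a)
    def W(x,y,z): return (F[0]+c*x-sn*y,F[1]+sn*x+c*y,z)
    L=[((-105,-199,30),(-105,199,30)),((-105,-199,30),(105,-199,30)),((-105,199,30),(105,199,30)),
       ((-92,-278,45),(-92,-193,45)),((-92,-278,45),(105,-278,45)),((-92,-193,45),(105,-193,45)),
       ((69.,-190,30),(69.,190,30)),((69.,-190,56),(69.,190,56))]
    im=cv2.resize(im,None,fx=s,fy=s,interpolation=cv2.INTER_CUBIC)
    for A,B in L:
        q=proj(p,[W(*A),W(*B)])
        cv2.line(im,*[tuple(int(v) for v in (e+.5)*s) for e in q],(0,0,255),1)
    if box: x0,y0,x1,y1=[int(v*s) for v in box]; im=im[y0:y1,x0:x1]
    cv2.imwrite("pics/"+name,im)
E
python3 - <<'E'
from h import *
F=(576,-153.8,-0.2)
p=dict(np.load("p2.npz")); overlay(p,"o1.png",F,(60,0,340,240),2.8)
p=optics.snapshot("top"); overlay(p,"o2.png",F,(260,140,450,240),4)
E
```

```text
(no output)
```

View pics/o1.png

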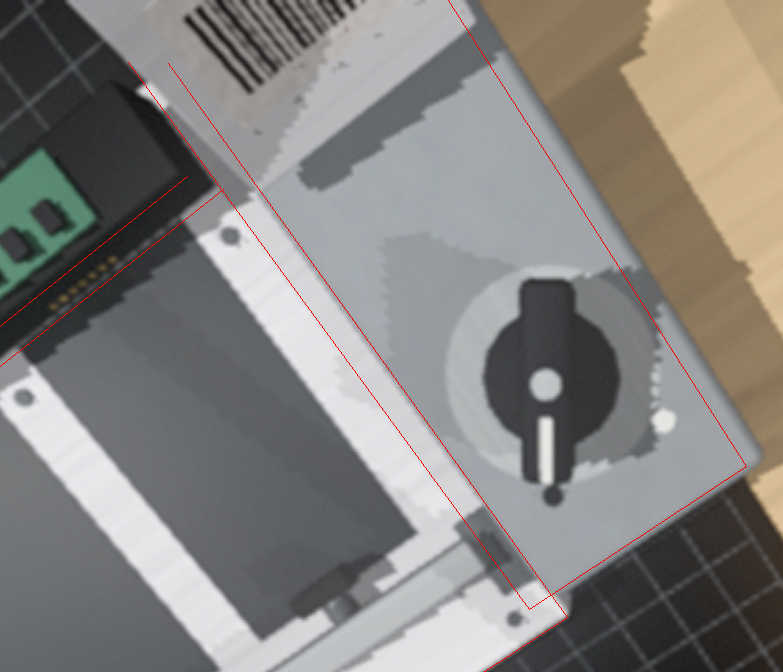

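View pics/o2.png

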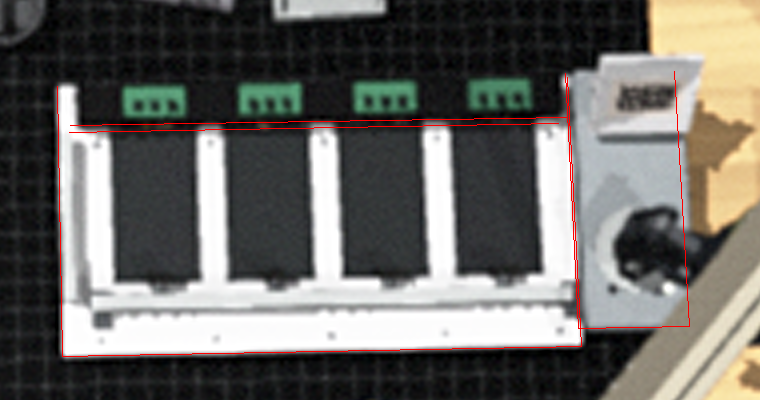

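```bash
python3 - <<'E'
from h import *
p=dict(np.load("p2.npz"))
z=lambda x,y:(60+x/2.8-.3,y/2.8-.3)
for uv,h in [(z(553,376),45),(z(552,378),55),(z(545,384),83),(z(547,282),81),(z(547,483),81)]: print(np.round(unproj(p,uv,h),1))
for X in [(540,-388,45),(540,-388,55),(540,-388,83),(540,-392,45),(540,-392,83)]: print(X,(proj(p,X)[0]-[60,0]+.3)*2.8)
print(p["rvec"],p["tvec"])
E
```

```text
[[ 540.7 -396.9   45. ]]
[[ 540.5 -397.    55. ]]
[[ 540.6 -396.6   83. ]]
[[ 562.  -412.2   81. ]]
[[ 518.  -381.1   81. ]]
(540, -388, 45) [531.01373241 394.14923071]
(540, -388, 55) [528.57876829 396.50946271]
(540, -388, 83) [520.77809829 404.07072029]
(540, -392, 45) [541.46310264 386.7713953 ]
(540, -392, 83) [532.71279405 395.65061568]
[-1.39579522  2.64419926  0.36419546] [-38.66898043 567.30813896 513.90880855]
```

Emit:
apply_moves(series=[[1,[0.03,-0.008,-0.03],-0.01],[1,[0.042,-0.014,-0.06],-0.01],[1,[0.052,-0.014,-0.075],-0.01],[1,[0.052,-0.014,-0.075],-0.01],[1,[0.052,-0.014,-0.075],-0.01]])

```text
time: 3.25
tool_pos: [541.0, -392.6, 135.9]
tcp_rot: [179.9, -0.1, -34.9]
ft_force: [-0.1, -0.2, 0.1]
finger_gap: 85.7
```

```bash
python3 - <<'E'
from h import *
p=optics.snapshot("wrist"); s=st(); save(p,"w3.png")
np.savez("p3.npz",**{k:np.array(v) for k,v in p.items()})
print(proj(p,[(540,-393,81),s["tool_pos"]]))
E
```

```text
t3.30 [ 541.1 -392.7  136.3] [ 1.7994e+02 -1.7000e-01 -3.4940e+01] F [-0.3  0.4 -0.6] gap85.0 J [-40.3  21.6  80.   -0.   78.3  84.6]
[[275.32247634 236.99291294]
 [273.54434894 279.31777929]]
```

View pics/w3.png

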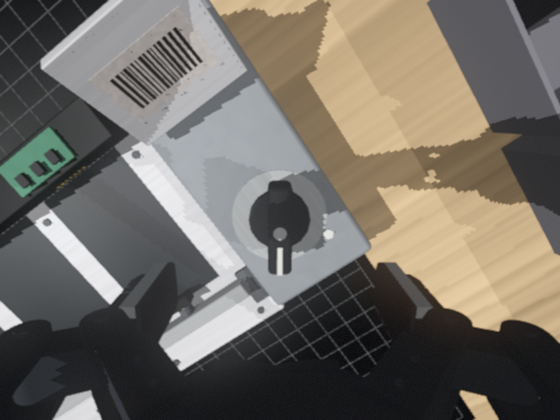

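Emit:
apply_moves(series=[[1,[-0.0016,-0.0028,-0.03],0],[0.7,[-0.0016,-0.0028,-0.06],0],[0.6,[-0.0016,-0.0028,-0.067],0],[0.5,[-0.0016,-0.0028,-0.067],0],[0.4,[-0.0016,-0.0028,-0.067],0]], grip_force=30)

```text
time: 3.92
tool_pos: [540.5, -396.5, 71.5]
tcp_rot: [179.9, -0.4, -34.9]
ft_force: [-0.1, -0.1, 0.7]
finger_gap: 34.4
```

```bash
python3 - <<'E'
from h import *
p=optics.snapshot("wrist"); s=st(); save(p,"w4.png")
E
```

```text
t3.98 [ 540.5 -396.4   71.5] [179.92  -0.35 -34.93] F [ 0.1 -0.2  1. ] gap34.0 J [-40.6  25.3  82.4  -0.   72.   84.3]
```

View pics/w4.png

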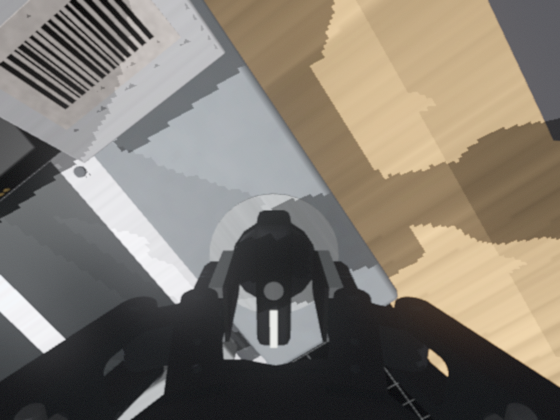

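Emit:
apply_moves(series=[[0.4,[0,0,-0.004],0],[0.1,[0,0,-0.004],0],[0,[0,0,-0.004],0],[0,[0,0,-0.004],0],[0,[0,0,-0.004],0]], grip_force=80)

```text
time: 4.6
tool_pos: [541.0, -395.9, 68.0]
tcp_rot: [180.0, -0.4, -34.9]
ft_force: [1.2, 5.1, 5.5]
finger_gap: 13.5
```

```bash
python3 - <<'E'
from h import *
s=st(); print(s["wrist_torque"])
E
```

```text
t4.60 [ 541.  -395.9   68. ] [179.97  -0.38 -34.92] F [1.2 5.1 5.5] gap13.5 J [-40.6  25.5  82.5   0.   71.6  84.3]
[ 0.81122463 -0.11226141 -0.04627054]
```

Emit:
apply_moves(series=[[0,[0,0,0],0.15],[0,[0,0,0],0.3],[0,[0,0,0],0.45],[0,[0,0,0],0.6],[0,[0,0,0],0.75]])

```text
time: 5.22
tool_pos: [541.2, -395.6, 68.0]
tcp_rot: [180.0, -0.4, 8.4]
ft_force: [0.9, 4.3, 3.3]
finger_gap: 13.4
```

```bash
python3 - <<'E'
from h import *
s=st(); print(s["wrist_torque"])
E
```

```text
t5.22 [ 541.2 -395.6   68. ] [180.    -0.39   8.35] F [0.9 4.3 3.3] gap13.4 J [-40.7  25.6  82.4   0.3  71.8  40.9]
[ 0.56179418 -0.19650498  0.03717558]
```

Emit:
apply_moves(series=[[0,[0,0,0],0.15],[0,[0,0,0],0.3],[0,[0,0,0],0.47],[0,[0,0,0],0.47],[0,[0,0,0],0.47]])

```text
time: 5.85
tool_pos: [541.2, -395.3, 68.0]
tcp_rot: [-180.0, -0.4, 35.1]
ft_force: [0.3, 4.6, 3.4]
finger_gap: 13.3
```

```bash
python3 - <<'E'
from h import *
s=st(); print(s["wrist_torque"])
E
```

```text
t5.85 [ 541.2 -395.3   68. ] [-179.98   -0.39   35.08] F [0.3 4.6 3.4] gap13.3 J [-40.7  25.7  82.2   0.4  72.   14.1]
[ 0.6519908   0.00579061 -0.18292091]
```

Emit:
apply_moves(series=[[0.3,[0,0,0],0],[0.4,[0,0,0],0],[0.5,[0,0,0.03],0],[0.8,[0,0,0.09],0],[1,[0,0,0.15],-0.1]])

```text
time: 6.48
tool_pos: [540.6, -395.4, 219.0]
tcp_rot: [-179.9, -0.3, 29.2]
ft_force: [0.8, -0.9, 0.6]
finger_gap: 76.6
```

Emit:
apply_moves(series=[[1,[-0.02,0.06,0.05],-0.15],[1,[-0.05,0.12,0.1],-0.3],[1,[-0.08,0.17,0.15],-0.43],[1,[-0.1,0.22,0.15],-0.51],[1,[-0.1,0.22,0.15],-0.51]])

```text
time: 7.1
tool_pos: [440.0, -174.0, 371.1]
tcp_rot: [180.0, -0.5, -0.1]
ft_force: [0.6, 0.4, -0.1]
finger_gap: 85.5
```

```bash
python3 - <<'E'
from h import *
p=optics.snapshot("wrist"); s=st(); overlay(p,"w5.png",(576,-157,0.1),None,1.4)
np.savez("p5.npz",**{k:np.array(v) for k,v in p.items()})
E
```

```text
t7.15 [ 439.5 -171.6  373.2] [ 1.7999e+02 -6.1000e-01  1.0000e-02] F [4.  1.  1.8] gap85.3 J [-27.8 -14.   92.4   0.3 101.   62.3]
```

View pics/w5.png

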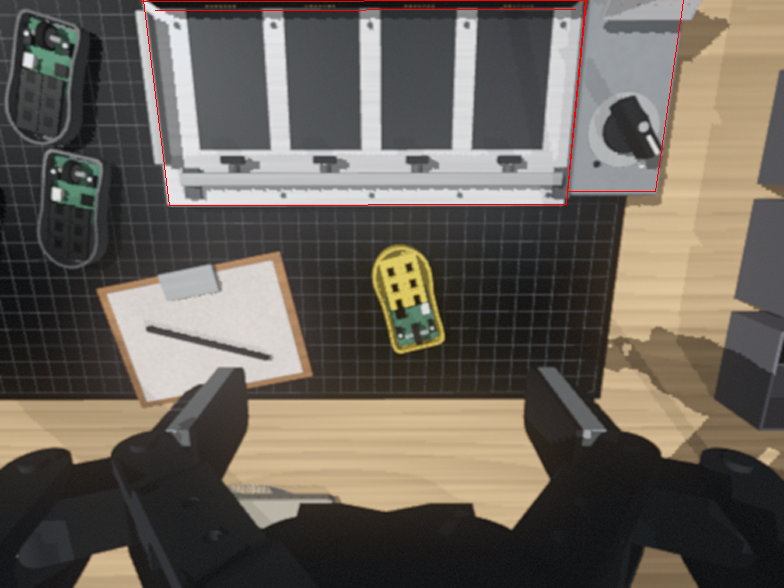

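```bash
python3 - <<'E'
from h import *
optics.snapshot("wrist");p=optics.snapshot("wrist"); s=st(); save(p,"w6.png",(80,0,480,150),2)
np.savez("p6.npz",**{k:np.array(v) for k,v in p.items()})
E
```

```text
t7.25 [ 440.8 -174.7  370.8] [ 1.7993e+02 -5.4000e-01  3.0000e-02] F [ 0.6 -0.3 -0.5] gap85.6 J [-28.  -13.6  92.3   0.2 100.8  62. ]
```

View pics/w6.png

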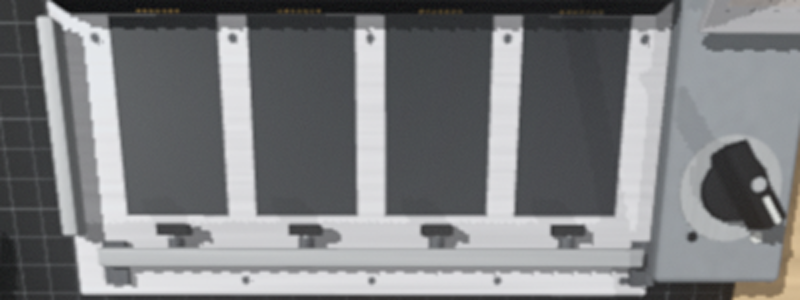

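```bash
python3 - <<'E'
from h import *
p=dict(np.load("p6.npz"))
z=lambda x,y:(80+x/2-.25,y/2-.25)
for a in [(95,38),(232,38),(370,38),(508,38),(644,38)]: print("screw",np.round(unproj(p,z(*a),30)[0],1))
for a,b in [(127,229),(256,357),(387,487),(516,615)]: print("pad",np.round(unproj(p,z((a+b)/2,214),30)[0],1))
print("edge",np.round(unproj(p,[z(83,294),z(370,295),z(650,294)],30),1))
print("bar face",np.round(unproj(p,[z(110,17),z(370,16),z(630,15)],30),1))
print("clamp far edge",np.round(unproj(p,[z(105,248),z(645,248)],47),1))
print("knob",np.round(unproj(p,[z(758,185)],83),1),np.round(unproj(p,[z(731,187)],45),1))
E
```

```text
screw [632.5  15.1  30. ]
screw [632.7 -72.7  30. ]
screw [ 632.8 -161.2   30. ]
screw [ 632.9 -249.8   30. ]
screw [ 633.1 -337.1   30. ]
pad [524.7 -29.2  30. ]
pad [ 524.8 -117.    30. ]
pad [ 524.9 -206.3   30. ]
pad [ 525.  -294.2   30. ]
edge [[ 470.7   42.1   30. ]
 [ 470.2 -160.1   30. ]
 [ 471.1 -357.6   30. ]]
bar face [[ 644.5    4.2   30. ]
 [ 645.4 -161.3   30. ]
 [ 646.2 -326.9   30. ]]
clamp far edge [[ 502.3   16.1   47. ]
 [ 502.7 -344.6   47. ]]
knob [[ 539.9 -395.5   83. ]] [[ 541.5 -397.9   45. ]]
```

Emit:
apply_moves(series=[[1,[0.03,0.37,-0.04],0],[1,[0.03,0.37,-0.04],0],[1,[0.03,0.37,-0.04],0],[1,[0.03,0.37,-0.04],0],[1,[0.03,0.37,-0.04],0]])

```text
time: 7.88
tool_pos: [466.4, 135.6, 336.0]
tcp_rot: [179.9, -0.5, -0.1]
ft_force: [1.7, 0.0, -0.5]
finger_gap: 85.3
```

Emit:
apply_moves(series=[[1,[0.002,0.08,0],0],[1,[0.002,0.08,0],0],[1,[0.002,0.08,0],0]])

```text
time: 8.25
tool_pos: [468.7, 215.9, 334.8]
tcp_rot: [179.8, -0.4, 0.0]
ft_force: [-0.6, -1.0, 0.4]
finger_gap: 85.6
```

```bash
cat >> h.py <<'E'
def mice(p,zc=10,box=None):
    out=[]
    for d in spotter.masks_of(p,"mouse1"):
        m=d["mask"].astype(np.uint8); c=cv2.findContours(m,0,1)[0]; c=max(c,key=cv2.contourArea)
        col=np.median(p["color"][d["mask"]],0)
        X=unproj(p,c[:,0],zc)[:,:2].astype(np.float32)
        (cx,cy),(w,h),a=cv2.minAreaRect(X)
        uv=c[:,0].mean(0)
        edge=c[:,0].min()<=1 or c[:,0,0].max()>=558 or c[:,0,1].max()>=418
        print("p%.2f"%d["p"],"c(%.1f,%.1f)"%(cx,cy),"wh(%.1f,%.1f)"%(w,h),"a%.1f"%a,"uv",np.round(uv),"col",col,"EDGE" if edge else "")
E
python3 - <<'E'
from h import *
p=optics.snapshot("wrist"); s=st(); save(p,"w7.png",None,1.4)
np.savez("p7.npz",**{k:np.array(v) for k,v in p.items()})
mice(p)
E
```

```text
t8.30 [468.8 214.9 335.1] [ 1.7981e+02 -4.6000e-01 -6.0000e-02] F [-0.1 -0.7  0.3] gap85.8 J [ 19.2  -7.1  90.3  -0.3  96.4 109.2]
p0.91 c(323.8,497.0) wh(122.6,73.5) a70.7 uv [ 83. 264.] col [93. 62. 85.] 
p0.90 c(281.0,347.4) wh(115.6,70.0) a47.7 uv [192. 290.] col [82. 53. 69.] 
p0.86 c(363.9,-182.8) wh(126.4,39.9) a12.7 uv [547. 238.] col [ 67. 137. 153.] EDGE
p0.77 c(444.2,284.5) wh(63.6,122.7) a69.5 uv [226. 183.] col [52. 54. 46.] 
p0.76 c(462.2,150.3) wh(62.5,121.0) a79.1 uv [322. 169.] col [57. 60. 52.] 
p0.70 c(604.7,299.6) wh(63.4,120.5) a85.8 uv [208.  58.] col [54. 54. 50.] 
p0.57 c(588.2,154.5) wh(63.6,119.9) a73.1 uv [322.  72.] col [56. 58. 51.]
```

View pics/w7.png

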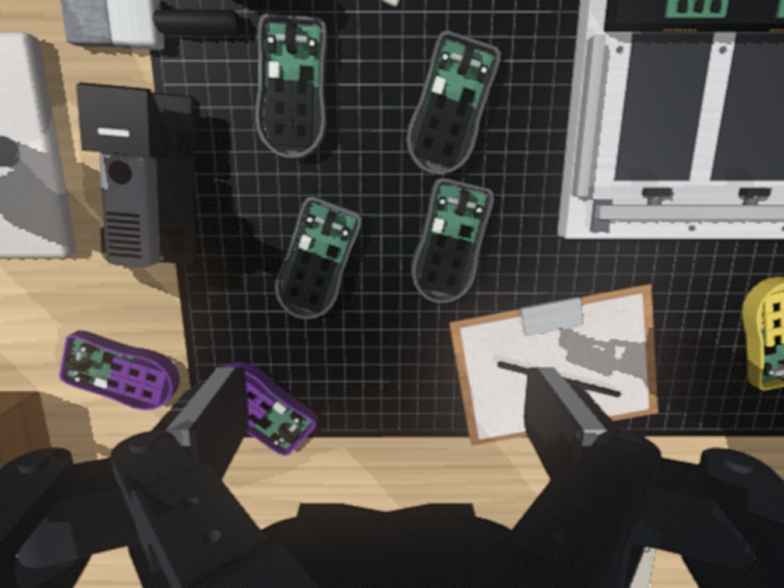

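Emit:
apply_moves(series=[[1,[0.005,-0.066,-0.24],-0.19],[1,[0.005,-0.066,-0.24],-0.19],[1,[0.005,-0.066,-0.24],-0.19],[1,[0.005,-0.066,-0.24],-0.19],[1,[0.005,-0.066,-0.24],-0.19]])

```text
time: 8.98
tool_pos: [469.9, 144.9, 90.4]
tcp_rot: [179.6, 0.0, -11.2]
ft_force: [0.5, -0.2, 0.4]
finger_gap: 85.2
```

```bash
python3 - <<'E'
from h import *
p=optics.snapshot("wrist"); s=st(); save(p,"w8.png",None,1.0)
mice(p)
E
```

```text
t9.03 [472.6 146.3  94.2] [179.73  -0.27 -11.2 ] F [1.2 0.  1. ] gap85.6 J [ 11.5  -1.8 110.9  -0.4  70.8 112.8]
p0.98 c(569.1,163.3) wh(65.2,78.1) a76.8 uv [212.  59.] col [47. 46. 45.] EDGE
p0.95 c(458.5,280.5) wh(67.4,101.5) a67.1 uv [ 81. 262.] col [48. 48. 44.] 
p0.87 c(460.5,151.1) wh(63.4,125.5) a76.3 uv [266. 224.] col [51. 51. 46.] 
p0.56 c(581.6,274.3) wh(28.6,92.4) a66.2 uv [15. 82.] col [45. 43. 42.] EDGE
```

View pics/w8.png

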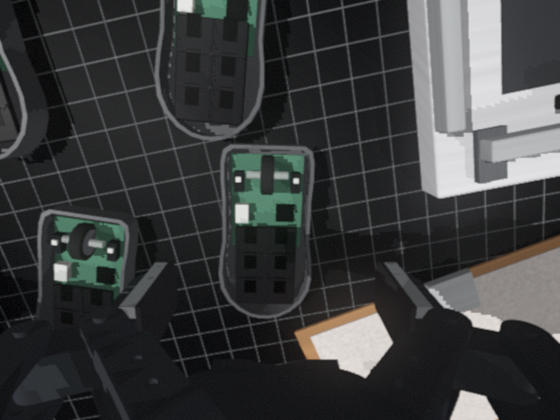

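Emit:
apply_moves(series=[[1,[0.0005,0.003,-0.05],-0.02],[1,[0.0005,0.003,-0.08],-0.02],[1,[0.0005,0.003,-0.081],-0.02],[1,[0.0005,0.003,-0.081],-0.02]], grip_force=30)

```text
time: 9.57
tool_pos: [477.7, 151.0, 19.0]
tcp_rot: [179.9, -0.8, -12.3]
ft_force: [-0.9, -0.8, -0.1]
finger_gap: 85.0
```

```bash
python3 - <<'E'
from h import *
p=optics.snapshot("wrist"); s=st(); save(p,"w9.png",None,1.0)
E
```

```text
t9.62 [477.8 151.   19. ] [179.96  -0.79 -12.29] F [-0.3  0.3  0.4] gap85.5 J [ 11.9   5.2 112.6  -0.4  61.5 114.4]
```

View pics/w9.png

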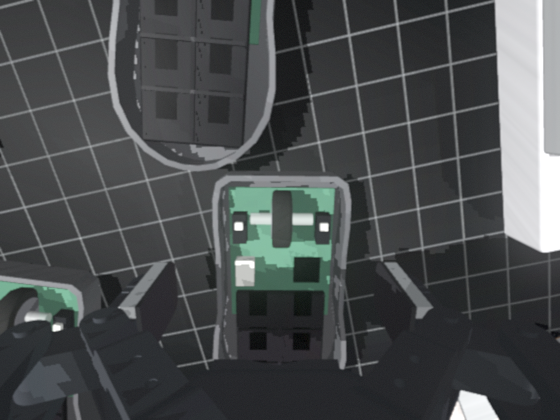

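```bash
cat >> h.py <<'E'
def nose(p,s,uv,z):
    X=unproj(p,uv,z)[0]; a=np.radians(s["tcp_rot"][2]); d=(X-s["tool_pos"])[:2]
    print("nose",np.round(X,1),"ahead %.1f side(left) %.1f"%(d@[np.cos(a),np.sin(a)],d@[-np.sin(a),np.cos(a)]))
E
python3 - <<'E'
from h import *
p=optics.snapshot("wrist"); s=st(); nose(p,s,(282,176),15); nose(p,s,(282,180),15)
E
```

```text
t9.68 [477.6 151.   18.7] [179.95  -0.78 -12.29] F [ 0.3 -0.3  0.7] gap85.6 J [ 11.9   5.3 112.6  -0.4  61.4 114.4]
nose [520.7 137.9  15. ] ahead 44.9 side(left) -3.6
nose [519.1 138.2  15. ] ahead 43.3 side(left) -3.6
```

Emit:
apply_moves(series=[[1,[-0.003,-0.002,-0.005],0],[1,[-0.003,-0.002,-0.005],0],[0.4,[-0.003,-0.002,-0.005],0],[0.2,[-0.003,-0.002,-0.005],0],[0.2,[-0.003,-0.002,-0.005],0]], grip_force=30)

```text
time: 10.3
tool_pos: [474.8, 149.0, 13.9]
tcp_rot: [180.0, -0.8, -12.3]
ft_force: [-0.9, 0.3, 1.8]
finger_gap: 55.3
```

```bash
python3 - <<'E'
from h import *
p=optics.snapshot("wrist"); s=st(); save(p,"w10.png",None,1.0)
E
```

```text
t10.35 [474.8 149.   13.9] [179.96  -0.79 -12.29] F [ 0.1 -0.1  3.1] gap55.3 J [ 11.8   5.2 113.2  -0.4  60.8 114.3]
```

View pics/w10.png

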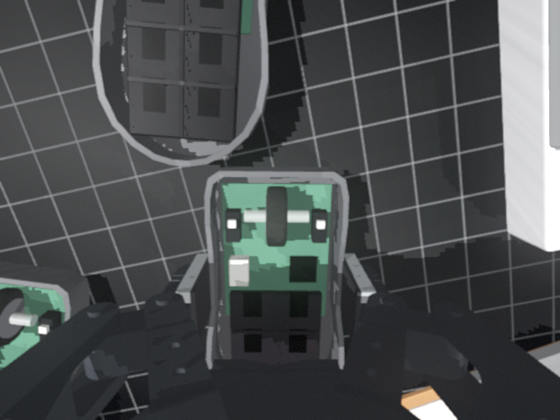

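Emit:
apply_moves(series=[[0.2,[0,0,0.05],0],[0.2,[0,0,0.1],0.1],[0.2,[0,0,0.1],0.213],[0.2,[0,0,0.1],0.213]])

```text
time: 10.85
tool_pos: [474.9, 149.0, 114.2]
tcp_rot: [180.0, -0.8, -0.1]
ft_force: [-0.1, 0.7, -1.1]
finger_gap: 55.4
```

```bash
python3 - <<'E'
from h import *
p=optics.snapshot("wrist"); s=st(); save(p,"w11.png",(180,140,380,290),4)
z=s["tool_pos"][2]-13.9+15
for v in (170,172,174): nose(p,s,(277,v),z)
E
```

```text
t10.90 [474.3 148.9 113.3] [179.95  -0.73  -0.23] F [-0.5 -0.6 -1.1] gap55.6 J [ 11.7  -3.3 110.2  -0.2  72.4 102. ]
nose [522.5 147.3 114.4] ahead 48.3 side(left) -1.4
nose [521.7 147.3 114.4] ahead 47.5 side(left) -1.4
nose [520.9 147.3 114.4] ahead 46.6 side(left) -1.4
```

View pics/w11.png

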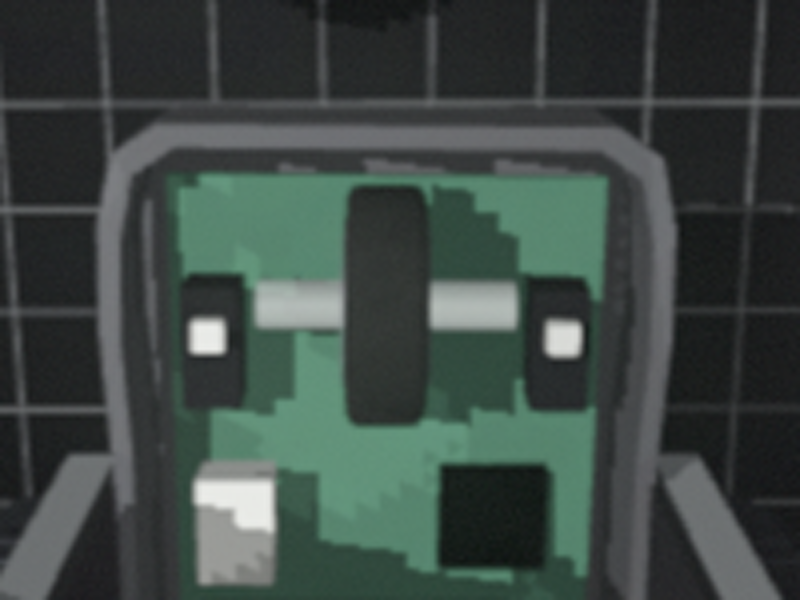

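```bash
python3 - <<'E'
from h import *
p=optics.snapshot("wrist"); s=st()
zu=s["tool_pos"][2]-13.9
nose(p,s,(277,171.2),zu+15);nose(p,s,(277,166.7),zu);nose(p,s,(277,216),zu+27)
E
```

```text
t10.95 [473.9 148.8 112.9] [179.94  -0.68  -0.23] F [ 0.6  0.4 -1.5] gap55.4 J [ 11.7  -3.3 110.2  -0.2  72.4 102. ]
nose [521.5 147.1 114. ] ahead 47.5 side(left) -1.5
nose [521.3 147.   99. ] ahead 47.3 side(left) -1.6
nose [506.3 147.2 126. ] ahead 32.4 side(left) -1.5
```

Emit:
apply_moves(series=[[0.2,[0.07,-0.3,0.01],0.003],[0.2,[0.07,-0.3,0.01],0.003],[0.2,[0.07,-0.3,0.01],0.003],[0.2,[0.07,-0.3,0.01],0.003],[0.2,[0.07,-0.3,0.01],0.003]])

```text
time: 11.58
tool_pos: [543.4, -153.1, 121.6]
tcp_rot: [180.0, -0.6, -0.2]
ft_force: [0.8, 0.6, 0.1]
finger_gap: 55.2
```

Emit:
apply_moves(series=[[0.2,[0.04,-0.1396,0],0.003],[0.2,[0.051,-0.1396,0],0.003],[0.2,[0.051,-0.1396,0],0.003],[0.2,[0.051,-0.1396,-0.03],0.003],[0.2,[0.051,-0.1396,-0.04],0.003]])

```text
time: 12.2
tool_pos: [592.1, -291.7, 77.4]
tcp_rot: [-179.8, -0.3, -0.2]
ft_force: [0.4, -0.2, -1.3]
finger_gap: 55.2
```

```bash
python3 - <<'E'
from h import *
p=optics.snapshot("wrist"); s=st(); save(p,"w12.png",None,1.4)
E
```

```text
t12.25 [ 591.9 -291.2   76.9] [-1.7981e+02 -2.3000e-01 -1.3000e-01] F [-1.   1.3 -2.6] gap54.9 J [-30.8  23.6  83.9   0.3  72.4  59.2]
```

View pics/w12.png

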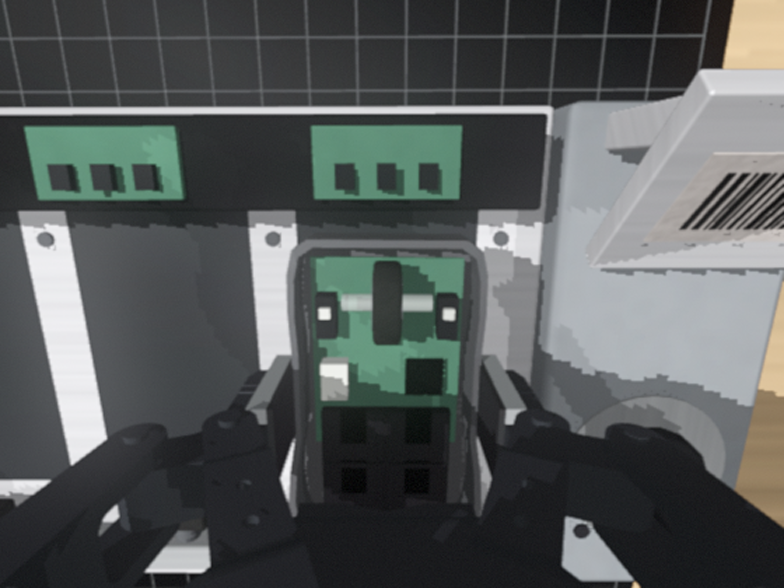

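```bash
python3 - <<'E'
from h import *
p=optics.snapshot("wrist"); s=st()
print(unproj(p,[(276.4,149.3),(150,149)],56), unproj(p,(276.4,171.4),s["tool_pos"][2]+1.1))
E
```

```text
t12.30 [ 592.5 -291.3   78.5] [-1.7985e+02 -3.0000e-01 -9.0000e-02] F [-0.3 -0.  -1.6] gap55.2 J [-30.8  23.5  83.9   0.3  72.4  59.2]
[[ 645.8242003  -292.7069501    56.        ]
 [ 646.06352118 -235.00255623   56.        ]] [[ 639.40593941 -292.69405088   79.6288228 ]]
```

Emit:
apply_moves(series=[[0.2,[0.002,-0.0015,-0.02],0],[0.2,[0.002,-0.0015,-0.03],0],[0.2,[0.002,-0.0015,-0.03],0]])

```text
time: 12.68
tool_pos: [593.6, -292.0, 46.9]
tcp_rot: [-179.8, -0.2, -0.1]
ft_force: [-0.3, -0.1, -1.4]
finger_gap: 55.4
```

```bash
python3 - <<'E'
from h import *
s=st()
E
```

```text
t12.68 [ 593.6 -292.    46.9] [-1.7978e+02 -1.7000e-01 -8.0000e-02] F [-0.3 -0.1 -1.4] gap55.4 J [-30.8  25.9  84.3   0.3  69.7  59.2]
```

Emit:
apply_moves(series=[[0.2,[0.001,-0.0005,-0.003],0],[0.2,[0.001,-0.0005,-0.003],0],[0.2,[0.001,-0.0005,-0.003],0]])

```text
time: 13.05
tool_pos: [594.8, -292.6, 44.4]
tcp_rot: [-179.8, -0.2, -0.1]
ft_force: [-0.0, 0.4, 0.2]
finger_gap: 55.4
```

Emit:
apply_moves(series=[[0.72,[0,0,0],0],[0.76,[0,0,0],0],[0.76,[0,0,0.03],0],[0.78,[0,0,0.08],0],[1,[-0.05,0.05,0.14],0]])

```text
time: 13.68
tool_pos: [562.2, -260.4, 166.8]
tcp_rot: [-179.9, -0.3, -0.2]
ft_force: [0.1, -0.1, 0.6]
finger_gap: 82.2
```

Emit:
apply_moves(series=[[1,[-0.1,0.25,0.13],-0.16],[1,[-0.1,0.25,0.13],-0.3],[1,[-0.1,0.25,0.13],-0.33],[1,[-0.1,0.25,0.13],-0.33],[1,[-0.1,0.25,0.13],-0.33]])

```text
time: 14.3
tool_pos: [461.4, -8.6, 298.5]
tcp_rot: [-179.8, -0.4, -19.0]
ft_force: [0.6, 0.2, -0.1]
finger_gap: 85.7
```

```bash
python3 - <<'E'
from h import *
p=optics.snapshot("wrist"); s=st(); save(p,"w13.png",None,1.4)
mice(p,12)
E
```

```text
t14.35 [461.1  -5.2 301.7] [-179.66   -0.56  -18.93] F [2.4 3.  3.3] gap85.2 J [ -7.2 -16.1 101.5   0.2  94.  101.8]
p0.95 c(444.3,281.8) wh(71.9,126.3) a67.4 uv [ 76. 250.] col [40. 39. 37.] 
p0.89 c(544.0,-308.2) wh(80.1,39.5) a70.9 uv [502.  15.] col [49. 47. 46.] EDGE
p0.88 c(594.0,279.2) wh(54.9,120.7) a58.6 uv [ 15. 148.] col [59. 58. 57.] EDGE
p0.81 c(368.9,-200.1) wh(124.1,66.7) a16.2 uv [439. 194.] col [ 65. 128. 141.] 
p0.76 c(587.6,155.4) wh(69.0,118.9) a71.0 uv [113. 115.] col [62. 62. 58.] 
p0.16 c(722.3,159.4) wh(40.7,8.0) a70.9 uv [57.  3.] col [51. 49. 49.] EDGE
```

View pics/w13.png

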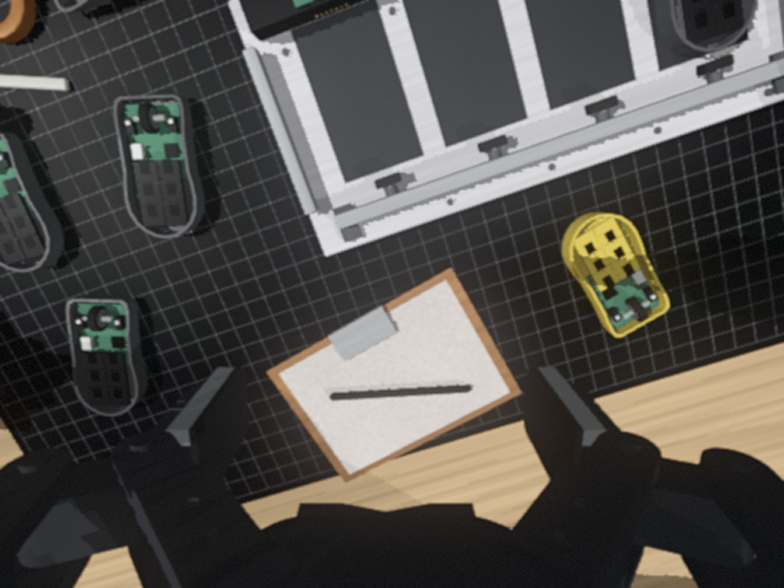

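Emit:
apply_moves(series=[[1,[0.138,0.157,-0.1],0.03],[1,[0.138,0.157,-0.2],0.03],[1,[0.138,0.157,-0.23],0.03],[1,[0.138,0.157,-0.23],0.03],[1,[0.138,0.157,-0.23],0.03]])

```text
time: 15.02
tool_pos: [599.8, 148.5, 71.1]
tcp_rot: [-179.8, -0.6, -17.1]
ft_force: [1.1, -0.6, 0.5]
finger_gap: 85.4
```

```bash
python3 - <<'E'
from h import *
p=optics.snapshot("wrist"); s=st(); save(p,"w14.png",None,1.0)
mice(p,15)
E
```

```text
t15.07 [596.  150.6  59.8] [-1.80e+02  5.00e-02 -1.71e+01] F [-6.9  0.  -7.5] gap85.4 J [  9.4  18.6  92.3   0.   69.2 116.5]
p0.65 c(621.1,295.9) wh(74.2,84.4) a85.9 uv [ 45. 267.] col [59. 58. 56.] EDGE
p0.64 c(586.9,155.7) wh(64.3,124.2) a72.9 uv [269. 244.] col [63. 63. 57.]
```

View pics/w14.png

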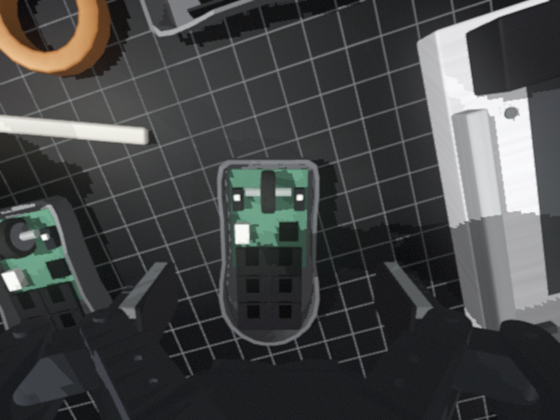

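Emit:
apply_moves(series=[[1,[0.002,0.002,-0.035],0],[1,[0.002,0.002,-0.035],0],[1,[0.002,0.002,-0.035],0],[1,[0.002,0.002,-0.035],0]])

```text
time: 15.62
tool_pos: [597.9, 150.8, 30.1]
tcp_rot: [180.0, -0.0, -17.1]
ft_force: [1.5, 1.3, 0.3]
finger_gap: 85.5
```

```bash
python3 - <<'E'
from h import *
p=optics.snapshot("wrist"); s=st(); save(p,"w15.png",None,1.0)
E
```

```text
t15.68 [597.7 150.8  29.8] [ 1.7999e+02 -2.0000e-02 -1.7070e+01] F [ 0.3 -0.   0.1] gap84.9 J [  9.4  21.   92.7  -0.   66.3 116.5]
```

View pics/w15.png

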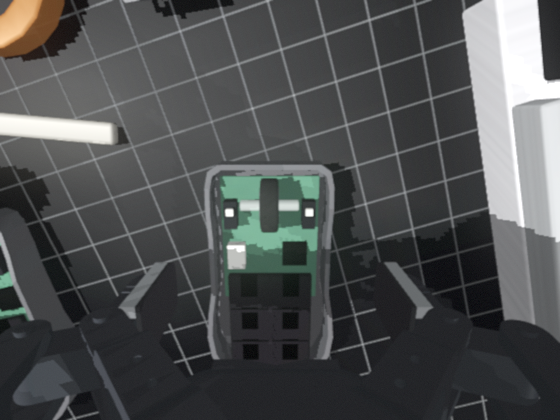

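```bash
python3 - <<'E'
from h import *
p=optics.snapshot("wrist"); s=st(); nose(p,s,(270,165),15)
E
```

```text
t15.72 [597.4 150.9  29.4] [ 1.7997e+02  1.0000e-02 -1.7060e+01] F [ 0.2  0.7 -0.6] gap85.8 J [  9.4  21.   92.7  -0.   66.3 116.5]
nose [643.9 138.1  15. ] ahead 48.2 side(left) 1.4
```

Emit:
apply_moves(series=[[1,[0.001,0.003,-0.016],0],[1,[0.001,0.003,-0.016],0],[1,[0.001,0.003,-0.016],0],[0.4,[0.001,0.003,-0.016],0],[0.2,[0.001,0.003,-0.016],0]])

```text
time: 16.35
tool_pos: [598.7, 153.9, 13.8]
tcp_rot: [180.0, -0.0, -17.1]
ft_force: [-0.0, 0.2, -0.5]
finger_gap: 55.0
```

Emit:
apply_moves(series=[[0.2,[0,0,0],0],[0.2,[0,0,0.05],0],[0.2,[0,0,0.1],0.15],[0.2,[0,0,0.1],0.296],[0.2,[0,0,0.1],0.296]])

```text
time: 16.98
tool_pos: [598.9, 153.9, 114.3]
tcp_rot: [180.0, -0.1, -0.2]
ft_force: [-0.7, 0.5, -1.9]
finger_gap: 55.6
```

```bash
python3 - <<'E'
from h import *
p=optics.snapshot("wrist"); s=st(); save(p,"w16.png",(180,140,380,290),4)
z=s["tool_pos"][2]-13.9+15
for v in (168,170,172,174): nose(p,s,(277,v),z)
E
```

```text
t17.02 [598.2 153.8 113.2] [ 1.7998e+02  4.0000e-02 -2.8000e-01] F [ 0.   0.9 -0.9] gap55.1 J [  9.7  15.5  89.9  -0.   74.6 100. ]
nose [647.4 152.2 114.3] ahead 49.2 side(left) -1.4
nose [646.6 152.2 114.3] ahead 48.4 side(left) -1.4
nose [645.8 152.2 114.3] ahead 47.6 side(left) -1.4
nose [644.9 152.2 114.3] ahead 46.8 side(left) -1.4
```

View pics/w16.png

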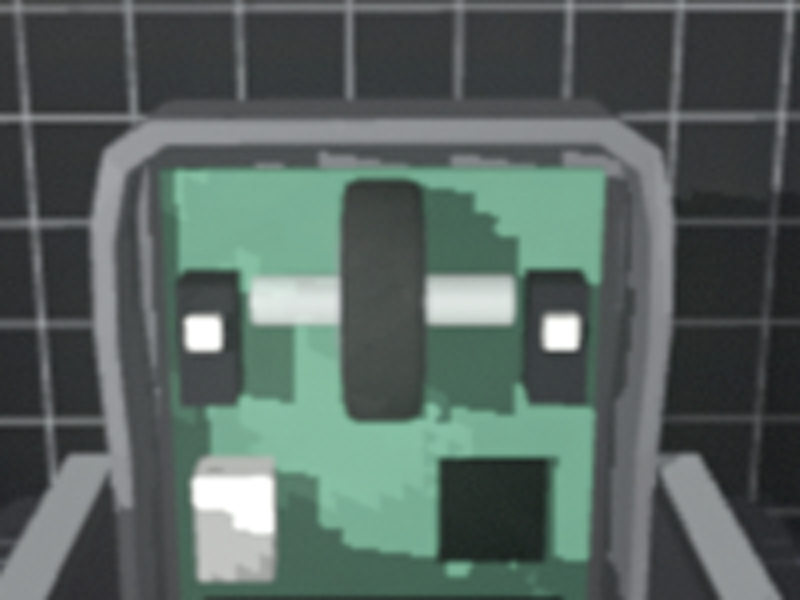

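Emit:
apply_moves(series=[[0.2,[-0.004,-0.25,0.005],0.004],[0.2,[-0.004,-0.25,0.005],0.004],[0.2,[-0.004,-0.25,0.005],0.004],[0.2,[-0.004,-0.25,0.005],0.004],[0.2,[-0.004,-0.25,0.005],0.004]])

```text
time: 17.65
tool_pos: [592.9, -100.7, 116.9]
tcp_rot: [179.9, 0.2, -0.6]
ft_force: [0.4, -0.5, -1.4]
finger_gap: 55.2
```

```bash
python3 - <<'E'
from h import *
s=st()
E
```

```text
t17.65 [ 592.9 -100.7  116.9] [ 1.7993e+02  1.6000e-01 -5.7000e-01] F [ 0.4 -0.5 -1.4] gap55.2 J [-14.5  13.   92.4  -0.1  74.7  76.1]
```

Emit:
apply_moves(series=[[0.2,[0.001,-0.06,-0.01],0.009],[0.2,[0.001,-0.104,-0.02],0.009],[0.2,[0.001,-0.104,-0.04],0.009],[0.2,[0.001,-0.104,-0.06],0.009],[0.2,[0.001,-0.104,-0.06],0.009]])

```text
time: 18.27
tool_pos: [591.7, -202.1, 53.3]
tcp_rot: [-179.9, 0.5, -0.0]
ft_force: [-0.4, -0.6, -1.1]
finger_gap: 55.2
```

```bash
python3 - <<'E'
from h import *
p=optics.snapshot("wrist");s=st(); save(p,"w17.png",None,1.4)
E
```

```text
t18.32 [ 592.9 -202.6   55. ] [-1.7997e+02  3.5000e-01  1.0000e-02] F [ 0.1  0.  -1.5] gap55.4 J [-23.5  20.8  90.   -0.1  69.5  66.5]
```

View pics/w17.png

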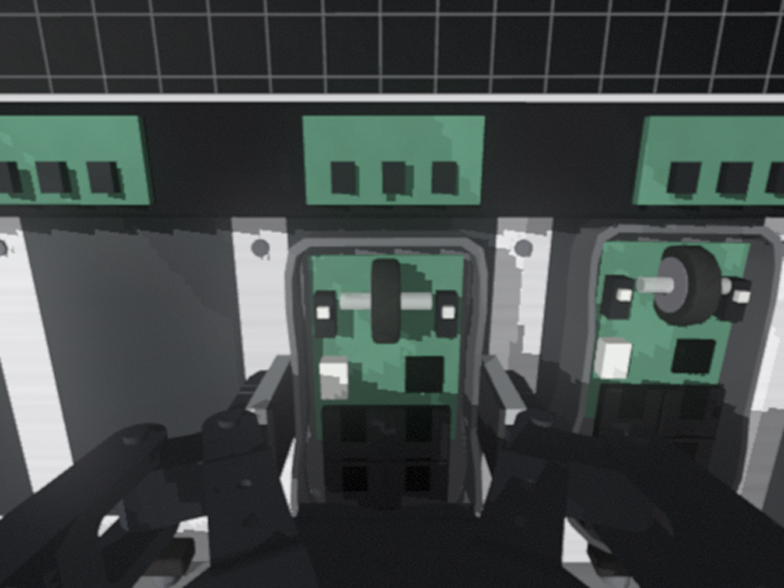

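Emit:
apply_moves(series=[[0.2,[0.001,-0.0022,-0.007],0],[0.2,[0.001,-0.0022,-0.0105],0],[0.2,[0.001,-0.0022,-0.0105],0],[0.2,[0.001,-0.0022,-0.0105],0]])

```text
time: 18.82
tool_pos: [594.1, -204.9, 44.9]
tcp_rot: [-180.0, 0.3, 0.0]
ft_force: [-0.2, 0.2, -0.2]
finger_gap: 55.3
```

Emit:
apply_moves(series=[[0.72,[0,0,0],0],[0.76,[0,0,0],0],[0.76,[0,0,0.03],0],[0.78,[0,0,0.08],0],[1,[-0.03,0.05,0.14],0]])

```text
time: 19.45
tool_pos: [572.4, -169.1, 171.8]
tcp_rot: [179.9, 0.2, -0.1]
ft_force: [1.1, 0.3, 1.0]
finger_gap: 82.1
```

Emit:
apply_moves(series=[[1,[-0.12,0.28,0.1],-0.16],[1,[-0.12,0.28,0.1],-0.3],[1,[-0.12,0.28,0.1],-0.35],[1,[-0.12,0.28,0.1],-0.35],[1,[-0.12,0.28,0.1],-0.35]])

```text
time: 20.08
tool_pos: [454.2, 106.1, 270.7]
tcp_rot: [180.0, 0.1, -20.2]
ft_force: [1.4, 1.0, 0.5]
finger_gap: 85.1
```

```bash
python3 - <<'E'
from h import *
p=optics.snapshot("wrist"); s=st(); save(p,"w18.png",None,1.4)
mice(p,12)
E
```

```text
t20.12 [452.8 112.1 273.9] [-1.7973e+02  1.1000e-01 -1.9990e+01] F [0.5 6.2 1.9] gap85.5 J [  7.4 -14.4 103.    0.3  91.4 117.4]
p0.96 c(446.3,283.9) wh(66.6,122.3) a69.7 uv [142. 225.] col [44. 44. 41.] 
p0.92 c(367.3,-183.0) wh(64.0,123.5) a82.9 uv [538. 152.] col [ 65.  139.5 156. ] EDGE
p0.84 c(266.8,321.7) wh(52.4,61.8) a50.1 uv [180. 350.] col [63. 43. 51.] 
p0.73 c(604.0,298.7) wh(72.4,119.2) a86.5 uv [ 66. 106.] col [65. 66. 63.] 
p0.56 c(528.8,-213.6) wh(42.6,7.4) a69.8 uv [538.   2.] col [49. 47. 46.] EDGE
```

View pics/w18.png

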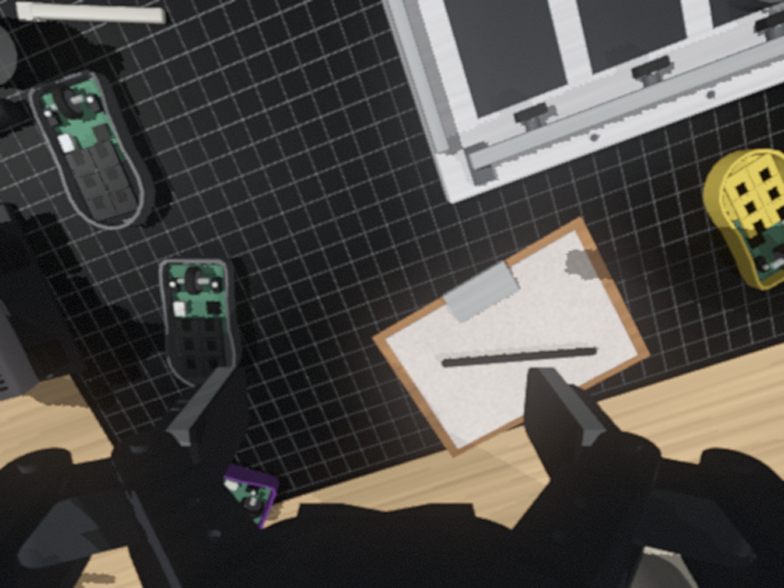

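Emit:
apply_moves(series=[[1,[0.003,0.167,-0.1],0],[1,[0.003,0.167,-0.2],0],[1,[0.003,0.167,-0.215],0],[1,[0.003,0.167,-0.215],0],[1,[0.003,0.167,-0.215],0]])

```text
time: 20.8
tool_pos: [455.2, 276.3, 54.0]
tcp_rot: [180.0, 0.2, -19.8]
ft_force: [-0.5, 0.3, -0.8]
finger_gap: 85.7
```

```bash
python3 - <<'E'
from h import *
optics.snapshot("top");optics.snapshot("top");p=optics.snapshot("wrist"); s=st(); save(p,"w19.png",None,1.0)
mice(p,15)
E
```

```text
t20.95 [456.2 275.7  56.3] [-1.7998e+02  1.3000e-01 -1.9820e+01] F [ 0.1 -0.3  0.8] gap85.4 J [2.560e+01 7.200e+00 1.059e+02 1.000e-01 6.690e+01 1.353e+02]
p0.63 c(444.0,284.0) wh(63.5,124.3) a69.5 uv [266. 249.] col [135. 138. 127.] 
p0.55 c(568.1,305.0) wh(69.9,44.9) a70.2 uv [133.  41.] col [139. 135. 134.] EDGE
```

View pics/w19.png

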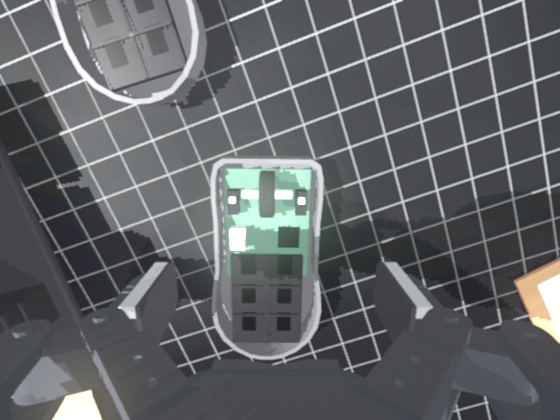

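Emit:
apply_moves(series=[[1,[0,0.0045,-0.03],-0.01],[1,[0,0.0045,-0.042],-0.01],[1,[0,0.0045,-0.042],-0.01],[1,[0,0.0045,-0.042],-0.01]])

```text
time: 21.5
tool_pos: [458.4, 280.3, 17.4]
tcp_rot: [-179.8, -0.1, -20.5]
ft_force: [0.3, -0.1, -0.4]
finger_gap: 85.3
```

```bash
python3 - <<'E'
from h import *
p=optics.snapshot("wrist"); s=st(); save(p,"w20.png",None,1.0); nose(p,s,(277,170),15)
E
```

```text
t21.55 [458.5 280.5  17.4] [-1.7978e+02 -7.0000e-02 -2.0450e+01] F [ 0.2 -0.5 -0.5] gap85.2 J [2.590e+01 1.100e+01 1.063e+02 1.000e-01 6.240e+01 1.363e+02]
nose [502.6 262.2  15. ] ahead 47.7 side(left) -1.7
```

View pics/w20.png

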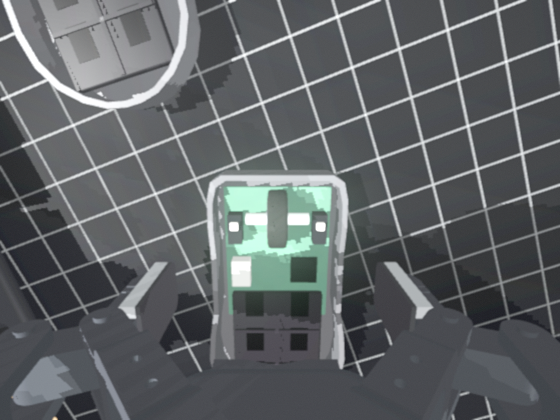

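Emit:
apply_moves(series=[[1,[-0.002,0.0005,-0.0035],0],[0.8,[-0.002,0.0005,-0.0035],0],[0.4,[-0.002,0.0005,-0.0035],0],[0.2,[-0.002,0.0005,-0.0035],0],[0.2,[-0.002,0.0005,-0.0035],0]])

```text
time: 22.18
tool_pos: [456.7, 281.1, 14.2]
tcp_rot: [-179.8, -0.1, -20.4]
ft_force: [-1.2, 0.7, 3.5]
finger_gap: 55.3
```

Emit:
apply_moves(series=[[0.2,[0,0,0],0],[0.2,[0,0,0.05],0],[0.2,[0,0,0.1],0.18],[0.2,[0,0,0.1],0.357],[0.2,[0,0,0.1],0.357]])

```text
time: 22.8
tool_pos: [456.8, 281.0, 114.4]
tcp_rot: [-179.8, -0.1, -0.1]
ft_force: [0.7, -0.4, -1.2]
finger_gap: 55.1
```

```bash
python3 - <<'E'
from h import *
p=optics.snapshot("wrist"); s=st(); save(p,"w21.png",(180,140,380,290),4)
z=s["tool_pos"][2]-13.9+15
for v in (168,170,172,174): nose(p,s,(277,v),z)
E
```

```text
t22.85 [456.2 280.8 113.5] [-1.7979e+02 -3.0000e-02 -2.1000e-01] F [-0.5 -0.3 -1. ] gap55.4 J [ 26.    3.2 103.6   0.2  73.  116.2]
nose [505.3 279.4 114.6] ahead 49.1 side(left) -1.2
nose [504.5 279.4 114.6] ahead 48.3 side(left) -1.2
nose [503.7 279.4 114.6] ahead 47.5 side(left) -1.2
nose [502.9 279.4 114.6] ahead 46.7 side(left) -1.2
```

View pics/w21.png

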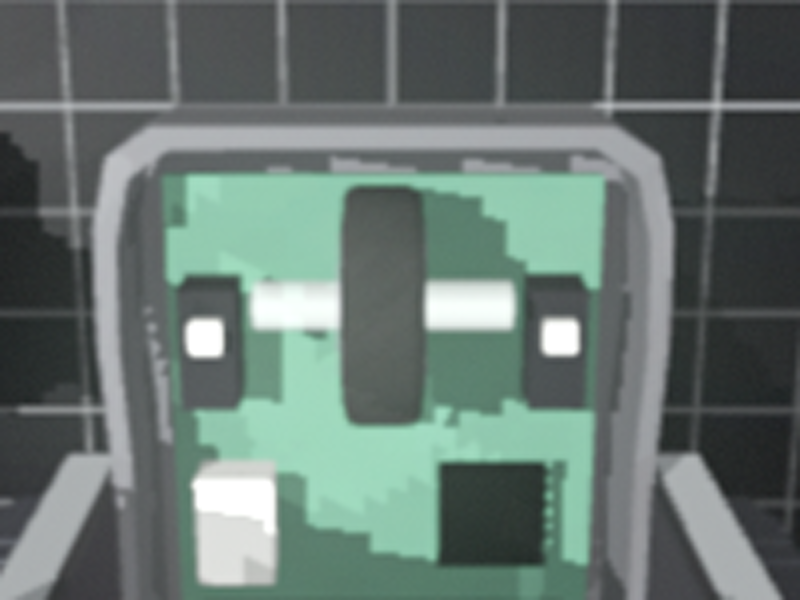

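Emit:
apply_moves(series=[[0.2,[0.105,-0.3,0.005],0.003],[0.2,[0.105,-0.3,0.005],0.003],[0.2,[0.105,-0.3,0.005],0.003],[0.2,[0.105,-0.3,0.005],0.003],[0.2,[0.105,-0.3,0.005],0.003]])

```text
time: 23.48
tool_pos: [558.8, -15.9, 116.9]
tcp_rot: [-179.8, 0.1, -0.3]
ft_force: [1.3, 0.7, -0.7]
finger_gap: 55.2
```

```bash
python3 - <<'E'
from h import *
s=st()
E
```

```text
t23.48 [558.8 -15.9 116.9] [-1.7977e+02  1.1000e-01 -3.1000e-01] F [ 1.3  0.7 -0.7] gap55.2 J [-7.   6.7 99.5  0.2 73.9 83.2]
```

Emit:
apply_moves(series=[[0.2,[0.02,-0.06,-0.005],0.005],[0.2,[0.0355,-0.101,-0.01],0.005],[0.2,[0.0355,-0.101,-0.03],0.005],[0.2,[0.0355,-0.101,-0.06],0.005],[0.2,[0.0355,-0.101,-0.06],0.005]])

```text
time: 24.1
tool_pos: [590.4, -115.0, 52.1]
tcp_rot: [-179.6, 0.6, -0.1]
ft_force: [-0.0, -0.3, -0.8]
finger_gap: 55.2
```

```bash
python3 - <<'E'
from h import *
p=optics.snapshot("wrist");s=st(); save(p,"w22.png",None,1.4)
E
```

```text
t24.15 [ 591.9 -115.4   54.4] [-1.7967e+02  4.2000e-01 -9.0000e-02] F [-0.3 -0.   0.3] gap55.2 J [-16.   17.7  94.    0.2  68.8  74. ]
```

View pics/w22.png

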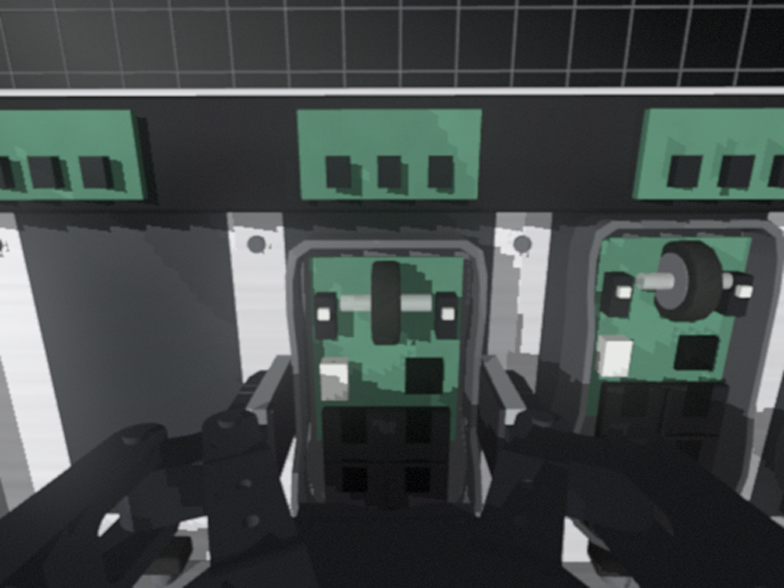

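Emit:
apply_moves(series=[[0.2,[0.002,-0.0012,-0.007],0],[0.2,[0.002,-0.0012,-0.011],0],[0.2,[0.002,-0.0012,-0.011],0],[0.2,[0.002,-0.0012,-0.011],0]])

```text
time: 24.65
tool_pos: [594.6, -116.5, 44.2]
tcp_rot: [-179.7, 0.3, -0.1]
ft_force: [-0.8, 0.7, 3.6]
finger_gap: 55.0
```

Emit:
apply_moves(series=[[0.72,[0,0,0],0],[0.76,[0,0,0],0],[0.76,[0,0,0.03],0],[0.78,[0,0,0.08],0],[1,[0,0.05,0.14],0]])

```text
time: 25.28
tool_pos: [594.3, -78.2, 173.4]
tcp_rot: [-179.7, 0.4, -0.3]
ft_force: [1.4, 0.6, -0.0]
finger_gap: 82.2
```

Emit:
apply_moves(series=[[1,[-0.03,0.28,0.07],-0.05],[1,[-0.03,0.28,0.07],-0.05],[1,[-0.03,0.28,0.07],-0.05],[1,[-0.03,0.28,0.07],-0.05],[1,[-0.03,0.28,0.07],-0.05]])

```text
time: 25.9
tool_pos: [563.9, 204.6, 244.4]
tcp_rot: [-179.7, 0.3, -3.1]
ft_force: [1.3, 0.1, 0.6]
finger_gap: 85.4
```

```bash
python3 - <<'E'
from h import *
p=optics.snapshot("wrist"); s=st(); save(p,"w23.png",None,1.4)
mice(p,12)
E
```

```text
t25.95 [563.5 208.4 245.7] [-179.52    0.24   -2.93] F [-1.   1.9  1.7] gap85.4 J [ 15.1   7.5  84.8   0.5  87.7 108. ]
p0.97 c(602.9,299.9) wh(66.2,118.7) a86.9 uv [186. 141.] col [55. 55. 51.] 
p0.68 c(549.5,-105.6) wh(40.2,5.4) a10.2 uv [557. 177.] col [74. 72. 70.] EDGE
p0.59 c(320.0,340.5) wh(38.2,16.0) a33.9 uv [183. 367.] col [64. 28. 50.] 
p0.57 c(527.4,415.5) wh(171.2,77.3) a9.7 uv [ 89. 209.] col [27. 26. 27.]
```

View pics/w23.png

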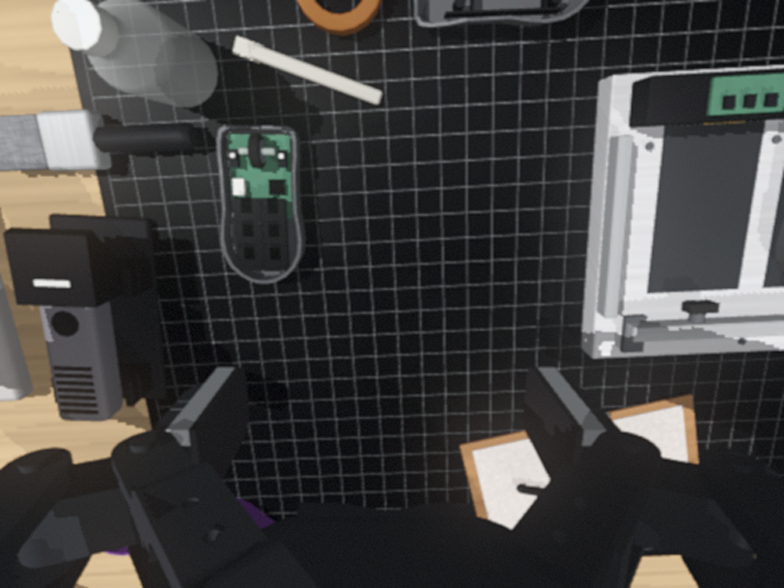

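```bash
python3 - <<'E'
from h import *
p=optics.snapshot("wrist"); s=st()
for n in ("cleaner","esd_brush"):
    for d in spotter.search_frame(p,n): print(n,d["p"],np.round(world(p,d["xyz"])))
print(unproj(p,(55,15),125),unproj(p,(144,99),8),unproj(p,(150,75),0))
E
```

```text
t26.05 [564.2 203.7 244. ] [-179.7     0.29   -2.97] F [-0.4 -1.2  0.3] gap85.4 J [ 14.7   7.5  85.    0.4  87.6 107.7]
cleaner 0.63 [697. 336.  88.]
esd_brush 0.7 [729. 226.  16.]
esd_brush 0.64 [657. 426.  17.]
[[705.34020309 348.04957348 125.        ]] [[655.83127306 340.73286646   8.        ]] [[679.999267   333.55834718   0.        ]]
```

Emit:
apply_moves(series=[[1,[0.04,0.0955,-0.06],0],[1,[0.047,0.0955,-0.12],0],[1,[0.047,0.0955,-0.17],0],[1,[0.047,0.0955,-0.185],0],[1,[0.047,0.0955,-0.185],0]])

```text
time: 26.78
tool_pos: [608.0, 294.0, 52.2]
tcp_rot: [180.0, 0.9, -3.2]
ft_force: [-0.0, -1.3, -0.8]
finger_gap: 85.5
```

```bash
python3 - <<'E'
from h import *
optics.snapshot("top");p=optics.snapshot("wrist"); s=st(); save(p,"w24.png",None,1.0)
mice(p,15)
E
```

```text
t26.88 [611.9 295.6  58.7] [-179.78    0.37   -3.22] F [0.9 0.8 1.1] gap85.6 J [ 21.3  27.9  80.4   0.4  72.  114.4]
p0.63 c(602.8,299.2) wh(63.2,122.5) a86.0 uv [267. 239.] col [77. 78. 72.]
```

View pics/w24.png

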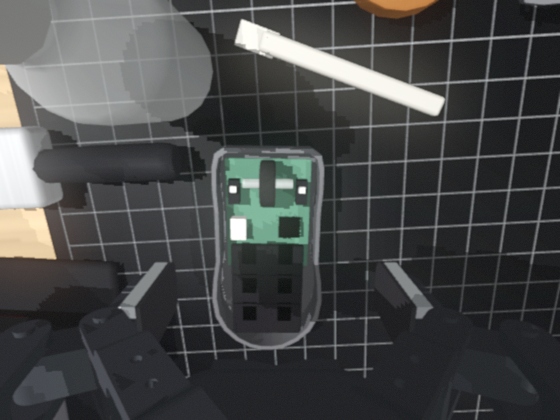

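Emit:
apply_moves(series=[[1,[0.001,0.004,-0.03],-0.01],[1,[0.001,0.004,-0.043],-0.01],[1,[0.001,0.004,-0.043],-0.01],[1,[0.001,0.004,-0.043],-0.01]])

```text
time: 27.42
tool_pos: [614.7, 300.3, 19.0]
tcp_rot: [-179.7, 0.1, -3.8]
ft_force: [0.6, 0.5, 0.6]
finger_gap: 85.3
```

```bash
python3 - <<'E'
from h import *
p=optics.snapshot("wrist"); s=st(); save(p,"w25.png",None,1.0)
for v in (165,170,175): nose(p,s,(277,v),15)
E
```

```text
t27.48 [614.9 300.5  19.1] [-1.7965e+02  1.0000e-01 -3.7800e+00] F [-0.8  0.5 -0.2] gap85.5 J [ 21.6  31.   80.6   0.4  68.3 115.2]
nose [663.7 295.5  15. ] ahead 49.1 side(left) -1.7
nose [661.7 295.6  15. ] ahead 47.0 side(left) -1.7
nose [659.6 295.8  15. ] ahead 44.9 side(left) -1.7
```

View pics/w25.png

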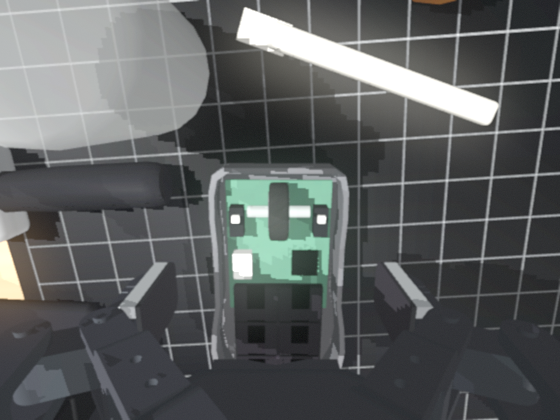

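Centred; mouse column 279, nose row ~170. Close and lift.

Emit:
apply_moves(series=[[1,[-0.001,-0.0005,-0.005],0],[0.8,[-0.001,-0.0005,-0.005],0],[0.4,[-0.001,-0.0005,-0.005],0],[0.2,[-0.001,-0.0005,-0.005],0],[0.2,[-0.001,-0.0005,-0.005],0]])

```text
time: 28.1
tool_pos: [614.0, 300.0, 14.3]
tcp_rot: [-179.6, 0.1, -3.8]
ft_force: [-1.3, 0.3, 1.6]
finger_gap: 55.0
```

Emit:
apply_moves(series=[[0.2,[0,0,0],0],[0.2,[0,0,0.05],0],[0.2,[0,0,0.1],0.03],[0.2,[-0.005,0,0.1],0.066],[0.2,[-0.005,0,0.1],0.066]])

```text
time: 28.72
tool_pos: [608.4, 299.9, 113.7]
tcp_rot: [-179.7, 0.1, 0.0]
ft_force: [-0.7, -0.7, -2.2]
finger_gap: 55.2
```

```bash
python3 - <<'E'
from h import *
p=optics.snapshot("wrist"); s=st(); save(p,"w26.png",(180,140,380,290),4)
z=s["tool_pos"][2]-13.9+15
for v in (168,170,172,174): nose(p,s,(277,v),z)
E
```

```text
t28.77 [607.8 299.6 112.5] [-1.797e+02  2.300e-01 -3.000e-02] F [-0.5 -0.3 -2.7] gap54.8 J [ 21.7  24.3  79.    0.4  76.7 111.7]
nose [656.9 298.3 113.6] ahead 49.0 side(left) -1.3
nose [656.1 298.3 113.6] ahead 48.2 side(left) -1.3
nose [655.3 298.3 113.6] ahead 47.4 side(left) -1.3
nose [654.5 298.3 113.6] ahead 46.6 side(left) -1.3
```

View pics/w26.png

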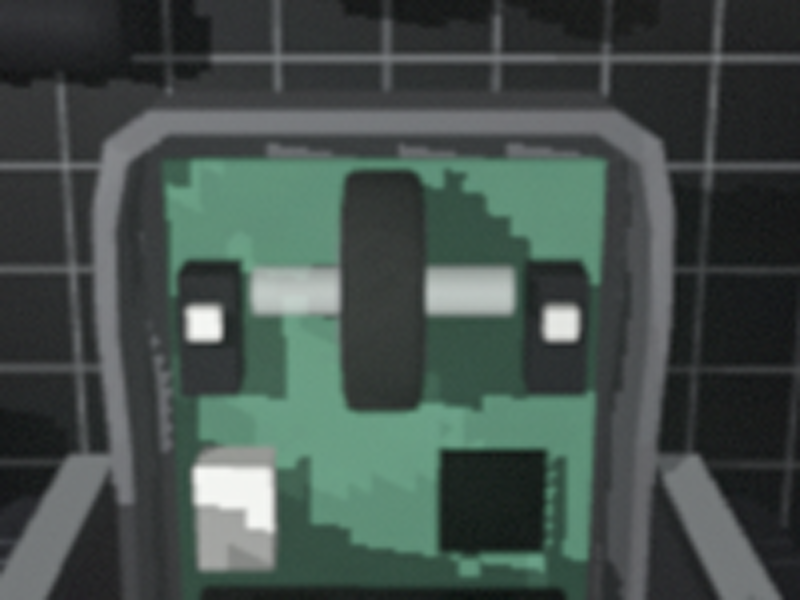

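Emit:
apply_moves(series=[[0.2,[-0.012,-0.25,0.005],0],[0.2,[-0.012,-0.25,0.005],0],[0.2,[-0.012,-0.25,0.005],0],[0.2,[-0.012,-0.25,0.005],0],[0.2,[-0.012,-0.25,0.005],0]])

```text
time: 29.4
tool_pos: [594.4, 45.1, 115.4]
tcp_rot: [-179.8, 0.4, -0.4]
ft_force: [0.1, 0.6, -1.0]
finger_gap: 55.2
```

```bash
python3 - <<'E'
from h import *
s=st()
E
```

```text
t29.40 [594.4  45.1 115.4] [-179.77    0.44   -0.38] F [ 0.1  0.6 -1. ] gap55.2 J [-0.7 12.6 93.1  0.2 74.7 89.6]
```

Emit:
apply_moves(series=[[0.2,[-0.001,-0.06,-0.005],0.006],[0.2,[-0.001,-0.0738,-0.01],0.006],[0.2,[-0.001,-0.0738,-0.03],0.006],[0.2,[-0.001,-0.0738,-0.06],0.006],[0.2,[-0.001,-0.0738,-0.06],0.006]])

```text
time: 30.02
tool_pos: [589.9, -26.4, 50.7]
tcp_rot: [-179.7, 0.9, 0.0]
ft_force: [-0.8, 0.7, -1.6]
finger_gap: 55.0
```

```bash
python3 - <<'E'
from h import *
p=optics.snapshot("wrist");s=st(); save(p,"w27.png",None,1.4)
E
```

```text
t30.07 [591.5 -26.7  52.9] [-1.797e+02  7.200e-01  5.000e-02] F [-0.1  0.1 -1.3] gap55.4 J [-7.7 16.5 95.6  0.2 68.6 82.2]
```

View pics/w27.png

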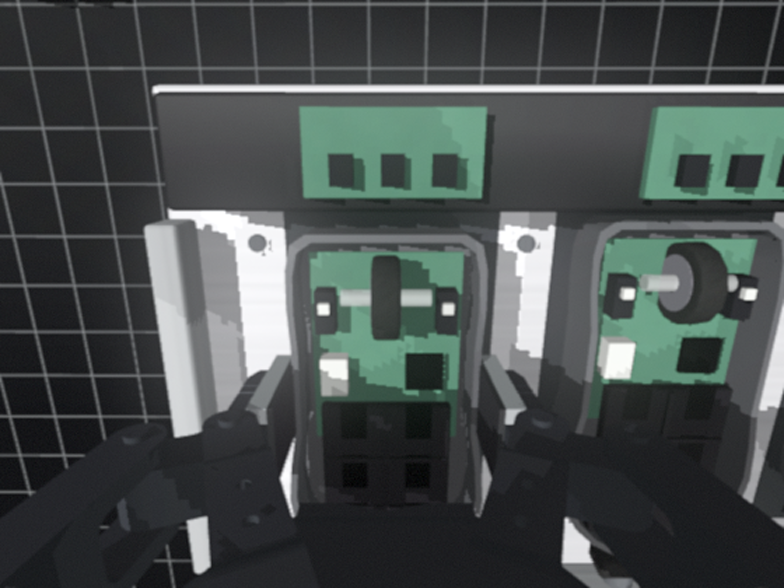

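Emit:
apply_moves(series=[[0.2,[0.0012,-0.002,-0.006],0],[0.2,[0.0012,-0.002,-0.0095],0],[0.2,[0.0012,-0.002,-0.0095],0],[0.2,[0.0012,-0.002,-0.0095],0]])

```text
time: 30.58
tool_pos: [593.4, -28.5, 44.3]
tcp_rot: [-179.7, 0.6, 0.1]
ft_force: [-0.9, 1.9, 3.2]
finger_gap: 55.0
```

Emit:
apply_moves(series=[[0.72,[0,0,0],0],[0.76,[0,0,0],0],[0.76,[0,0,0.03],0],[0.78,[0,0,0.08],0],[1,[-0.05,-0.02,0.14],0]])

```text
time: 31.2
tool_pos: [555.5, -43.8, 172.2]
tcp_rot: [-179.7, 0.6, 0.1]
ft_force: [0.1, 0.5, 1.1]
finger_gap: 82.2
```

Emit:
apply_moves(series=[[1,[-0.08,-0.12,0.15],0],[1,[-0.08,-0.12,0.15],0],[1,[-0.08,-0.12,0.15],0],[1,[-0.08,-0.12,0.15],0],[1,[-0.08,-0.12,0.15],0]])

```text
time: 31.82
tool_pos: [475.7, -164.5, 323.1]
tcp_rot: [-179.7, 0.4, 0.0]
ft_force: [0.6, 0.4, -0.1]
finger_gap: 85.4
```

```bash
python3 - <<'E'
from h import *
p=optics.snapshot("wrist"); s=st(); save(p,"w28.png",None,1.4); np.savez("p28.npz",**{k:np.array(v) for k,v in p.items()})
mice(p,45)
E
```

```text
t31.88 [ 475.6 -163.6  321.3] [-1.7966e+02  5.8000e-01  8.0000e-02] F [ 0.2 -0.2 -0.5] gap85.5 J [-24.9  -8.2  92.7   0.1  96.2  65.1]
p0.95 c(583.9,-30.3) wh(67.3,118.4) a90.0 uv [159.  73.] col [67. 66. 63.] 
p0.89 c(583.3,-293.7) wh(67.1,119.3) a90.0 uv [388.  73.] col [65. 67. 60.] 
p0.81 c(583.4,-206.1) wh(63.2,117.2) a90.0 uv [312.  72.] col [64. 65. 59.] 
p0.74 c(381.8,-195.0) wh(112.4,57.6) a12.7 uv [300. 243.] col [ 82. 138. 151.] 
p0.66 c(582.3,-117.5) wh(62.6,117.5) a90.0 uv [234.  73.] col [63. 64. 58.]
```

View pics/w28.png

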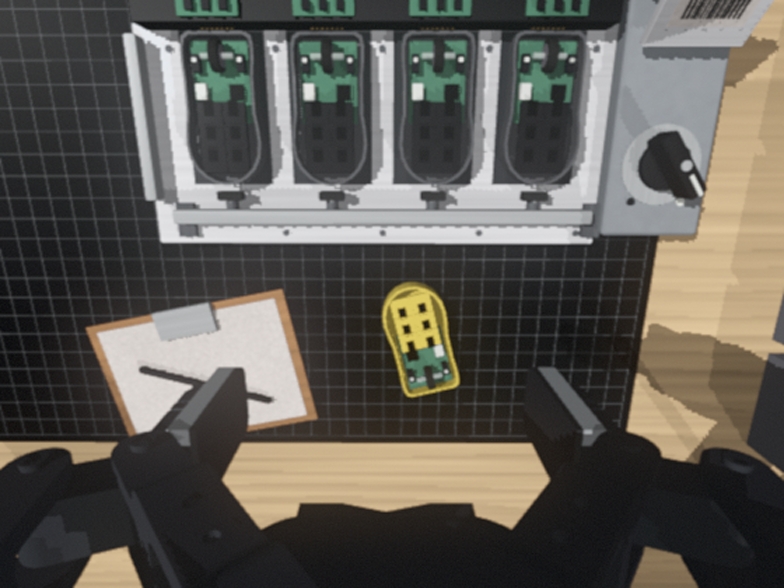

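Emit:
apply_moves(series=[[1,[0.065,-0.232,-0.05],0.15],[1,[0.065,-0.232,-0.1],0.3],[1,[0.065,-0.232,-0.16],0.45],[1,[0.065,-0.232,-0.2],0.61],[1,[0.065,-0.232,-0.2],0.61]])

```text
time: 32.55
tool_pos: [538.2, -385.2, 128.9]
tcp_rot: [-179.4, 0.7, 35.3]
ft_force: [0.9, -0.3, -0.5]
finger_gap: 85.4
```

```bash
python3 - <<'E'
from h import *
optics.snapshot("top");p=optics.snapshot("wrist"); s=st(); save(p,"w29.png")
E
```

```text
t32.65 [ 533.4 -383.4  119.5] [-178.55    0.99   35.07] F [-1.1  1.3 -1.3] gap85.7 J [-39.9  22.4  80.8  -0.6  78.5  15.2]
```

View pics/w29.png

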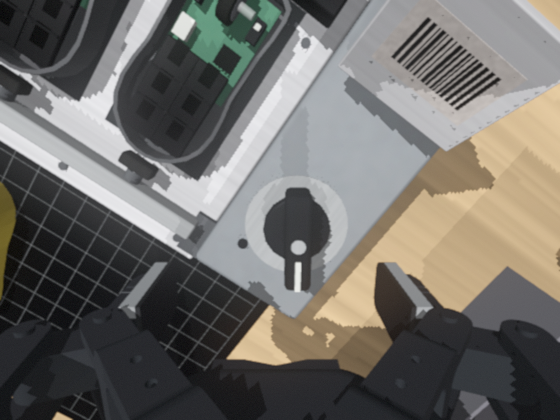

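Emit:
apply_moves(series=[[1,[0.007,-0.012,0],0],[0.7,[0.007,-0.012,-0.02],0],[0.6,[0.007,-0.012,-0.025],0],[0.5,[0.007,-0.012,-0.025],0],[0.45,[0.007,-0.012,-0.025],0]])

```text
time: 33.28
tool_pos: [541.0, -395.3, 95.7]
tcp_rot: [-178.6, 1.0, 35.1]
ft_force: [0.1, -1.0, -0.2]
finger_gap: 38.3
```

```bash
python3 - <<'E'
from h import *
p=optics.snapshot("wrist"); s=st(); save(p,"w30.png")
E
```

```text
t33.33 [ 541.  -395.5   95.9] [-178.66    0.96   35.08] F [0.2 0.6 1.4] gap38.7 J [-40.2  25.5  79.4  -0.6  76.7  14.8]
```

View pics/w30.png

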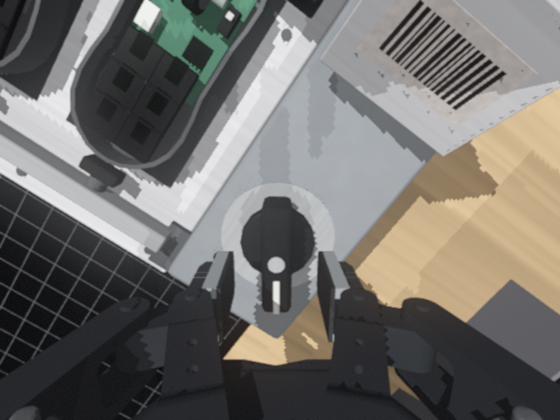

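Emit:
apply_moves(series=[[0.45,[0,0,-0.018],0],[0.45,[0,0,-0.028],0],[0.2,[0,0,-0.028],0],[0,[0,0,-0.028],0],[0,[0,0,-0.028],0]], grip_force=85)

```text
time: 33.95
tool_pos: [540.8, -395.5, 67.5]
tcp_rot: [-178.6, 1.0, 35.1]
ft_force: [-0.7, 1.2, 1.1]
finger_gap: 13.5
```

Emit:
apply_moves(series=[[0,[0,0,0],0],[0,[0,0,0],-0.15],[0,[0,0,0],-0.3],[0,[0,0,0],-0.45],[0,[0,0,0],-0.6]])

```text
time: 34.58
tool_pos: [540.8, -395.5, 67.5]
tcp_rot: [-178.6, 1.0, 0.4]
ft_force: [0.9, 0.8, 3.0]
finger_gap: 13.5
```

Emit:
apply_moves(series=[[0,[0,0,0],-0.15],[0,[0,0,0],-0.3],[0,[0,0,0],-0.45],[0,[0,0,0],-0.63],[0,[0,0,0],-0.63]])

```text
time: 35.2
tool_pos: [540.7, -395.6, 67.6]
tcp_rot: [-178.7, 1.0, -35.6]
ft_force: [1.1, -0.6, 1.3]
finger_gap: 13.6
```

```bash
python3 - <<'E'
from h import *
s=st(); print(s["wrist_torque"])
E
```

```text
t35.20 [ 540.7 -395.6   67.6] [-178.67    0.97  -35.55] F [ 1.1 -0.6  1.3] gap13.6 J [-41.2  26.7  81.    1.3  73.4  84. ]
[-0.40674625  0.22035493  0.54503158]
```

Emit:
apply_moves(series=[[0.3,[0,0,0],0],[0.4,[0,0,0],0],[0.5,[0,0,0.03],0],[0.8,[0,0,0.09],0],[1,[0,0,0.15],0.1]])

```text
time: 35.83
tool_pos: [540.2, -395.1, 218.4]
tcp_rot: [-178.6, 1.1, -29.6]
ft_force: [0.6, -1.2, -0.4]
finger_gap: 77.0
```

Emit:
apply_moves(series=[[1,[-0.02,0.06,0.05],0.17],[1,[-0.05,0.12,0.1],0.34],[1,[-0.07,0.17,0.11],0.51],[1,[-0.07,0.22,0.11],0.52],[1,[-0.07,0.22,0.11],0.52]])

```text
time: 36.45
tool_pos: [470.1, -172.4, 330.1]
tcp_rot: [-178.7, 0.9, 0.4]
ft_force: [0.4, -0.3, 0.5]
finger_gap: 85.5
```

```bash
python3 - <<'E'
from h import *
optics.snapshot("top");p=optics.snapshot("wrist"); s=st(); save(p,"w31.png",None,1.4)
E
```

```text
t36.55 [ 470.3 -173.9  329.1] [-178.67    0.99    0.32] F [ 0.6 -1.1  1.4] gap85.6 J [-26.7  -7.7  91.4   0.7  97.7  63.1]
```

View pics/w31.png

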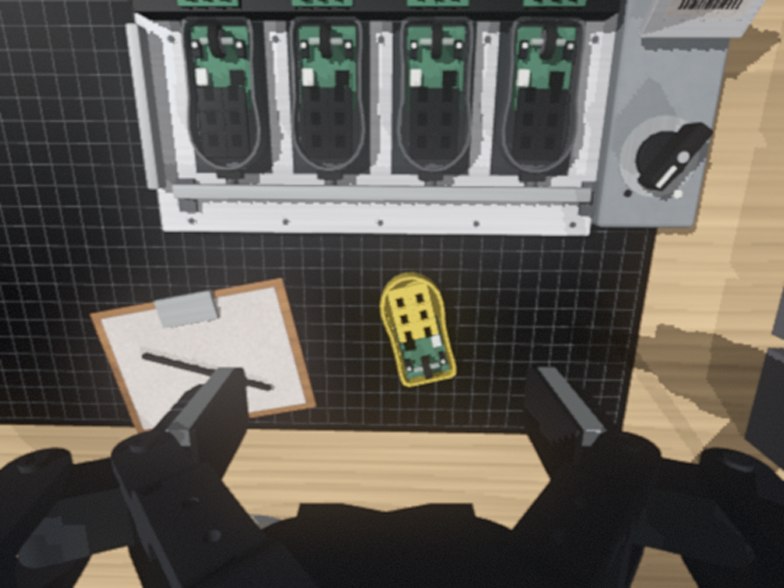

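```bash
python3 - <<'E'
from h import *
p=dict(np.load("p3.npz"))
save(p,"lab.png",(30,0,280,150),3)
for uv in [(157,57),(156,59)]: print(unproj(p,uv,85))
a=unproj(p,[(108,78),(198,30),(120,92),(203,42)],85); print(a)
print(proj(p,(648,-396,85)))
E
```

```text
[[ 655.22382289 -400.19071553   85.        ]]
[[ 654.7984716  -399.16509884   85.        ]]
[[ 662.04596609 -373.00210572   85.        ]
 [ 653.01797592 -424.96468706   85.        ]
 [ 653.40518803 -373.4658221    85.        ]
 [ 647.31888733 -423.63251828   85.        ]]
[[159.90671821  74.58122412]]
```

View pics/lab.png

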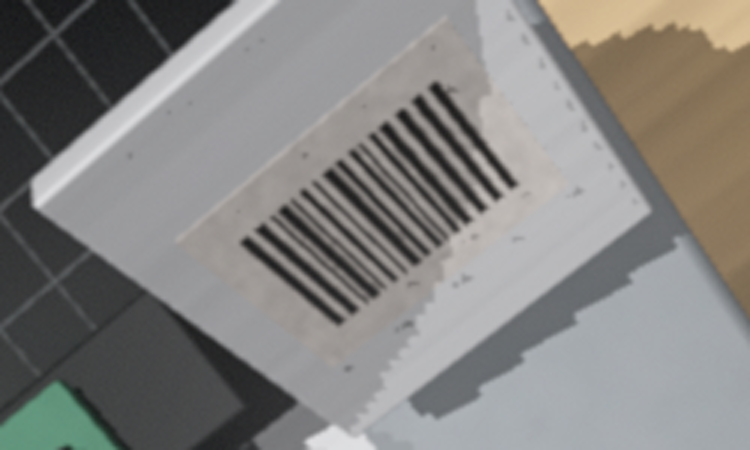

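```bash
python3 - <<'E'
from h import *
p=dict(np.load("p3.npz")); K,R,t=cam(p)
uv=np.array([(178,240),(445,18),(562,180),(338,362)],float)/3-0.33+[30,0]
c=uv.mean(0)
# label local: y fixture +y left; up along slope. TL=( +28 y,+17 up)
h=17*np.sqrt(.5)
off=np.array([(h,28,h),(h,-28,h),(-h,-28,-h),(-h,28,-h)])
from scipy.optimize import least_squares
for z in (None,85):
    f=lambda q:(proj(p,off+np.array([q[0],q[1],q[2] if z is None else z]))-uv).ravel()
    s=least_squares(f,[650,-397,85]); print(s.x,np.abs(s.fun).max())
E
```

```text
[ 651.76474224 -395.95816795   81.46743194] 1.4105041606322288
[ 650.63383632 -396.59924504   85.        ] 1.9753398876513302
```

Emit:
apply_moves(series=[[1,[-0.02,0.61,0],-0.006],[1,[-0.02,0.61,0],-0.006],[1,[-0.02,0.61,0],-0.006],[1,[-0.02,0.61,0],-0.006],[1,[-0.02,0.61,0],-0.006]])

```text
time: 37.17
tool_pos: [460.6, 137.9, 328.0]
tcp_rot: [-178.7, 1.0, -0.1]
ft_force: [1.0, -0.4, -0.3]
finger_gap: 85.4
```

Emit:
apply_moves(series=[[1,[0.01,0.27,-0.06],0],[1,[0.01,0.27,-0.06],0],[1,[0.01,0.27,-0.06],0],[1,[0.01,0.27,-0.06],0],[1,[0.01,0.27,-0.06],0]])

```text
time: 37.8
tool_pos: [470.8, 409.7, 264.8]
tcp_rot: [-178.8, 1.2, -0.0]
ft_force: [0.4, -1.3, 0.6]
finger_gap: 85.4
```

```bash
python3 - <<'E'
from h import *
optics.snapshot("top");p=optics.snapshot("wrist"); s=st(); save(p,"w32.png",None,1.4)
for d in spotter.search_frame(p,"scanner"): print(d["p"],np.round(world(p,d["xyz"])))
for d in spotter.masks_of(p,"scanner"):
    m=d["mask"]; c=max(cv2.findContours(m.astype(np.uint8),0,1)[0],key=cv2.contourArea)
    print(d["p"],cv2.minAreaRect(unproj(p,c[:,0],55)[:,:2].astype(np.float32)))
E
```

```text
t37.90 [470.6 409.3 264.6] [-1.7884e+02  1.2300e+00  3.0000e-02] F [ 0.1 -0.4 -0.6] gap85.6 J [ 35.4  10.8  79.3   1.7  90.2 125.4]
0.57 [544. 438.  57.]
0.67 ((525.0347290039062, 440.76641845703125), (60.06078338623047, 153.5102996826172), 84.98896026611328)
```

View pics/w32.png

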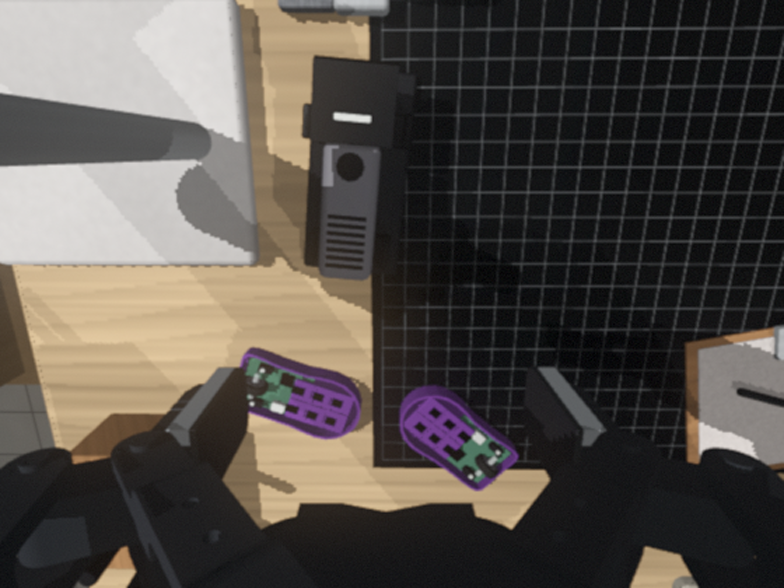

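```bash
python3 - <<'E'
from h import *
p=optics.snapshot("wrist"); s=st()
f=lambda x,y:(x/1.4-.15,y/1.4-.15)
for n,a,z in [("hl back",(318,274),58),("hr back",(371,277),58),("hl fr",(324,146),58),("hr fr",(381,148),58),("head fl",(314,57),64),("head fr",(399,64),64),("head bl",(309,137),64),("head br",(394,145),64)]: print(n,np.round(unproj(p,f(*a),z)[0],1))
save(p,"w33.png",(200,20,310,220),3.5)
E
```

```text
t38.05 [471.5 406.7 267.2] [-1.7879e+02  1.0600e+00 -1.5000e-01] F [ 0.4  0.5 -0.2] gap85.3 J [ 35.1  10.5  79.4   1.6  90.3 125.3]
hl back [454.9 461.5  58. ]
hr back [452.7 421.5  58. ]
hl fr [547.  453.2  58. ]
hr fr [545.6 413.4  58. ]
head fl [602.2 456.6  64. ]
head fr [597.7 401.3  64. ]
head bl [552.8 462.4  64. ]
head br [547.5 404.4  64. ]
```

View pics/w33.png

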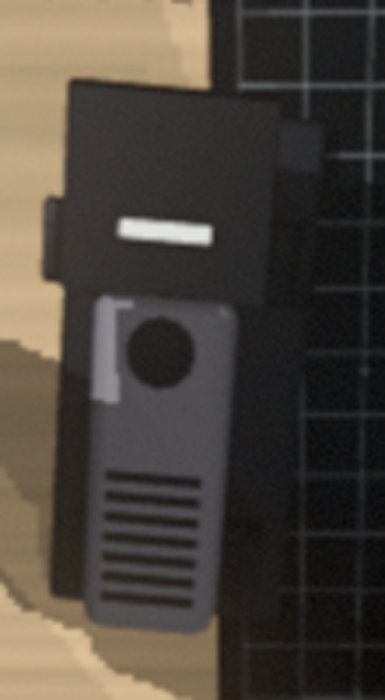

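Emit:
apply_moves(series=[[1,[0.054,0.029,-0.06],-0.085],[0.8,[0.054,0.029,-0.12],-0.085],[0.8,[0.054,0.029,-0.16],-0.085],[0.8,[0.054,0.029,-0.16],-0.085],[0.8,[0.054,0.029,-0.16],-0.085]])

```text
time: 38.67
tool_pos: [527.0, 435.6, 110.2]
tcp_rot: [-178.7, 0.9, -5.1]
ft_force: [1.2, 0.7, 1.7]
finger_gap: 68.1
```

```bash
python3 - <<'E'
from h import *
optics.snapshot("top");p=optics.snapshot("wrist"); s=st(); save(p,"w34.png",None,1.4)
np.savez("p34.npz",**{k:np.array(v) for k,v in p.items()})
E
```

```text
t38.77 [527.8 436.7 112.1] [-178.54    0.77   -5.04] F [-1.  -0.3  0.6] gap68.2 J [ 34.5  25.   78.3   1.7  76.4 129.1]
```

View pics/w34.png

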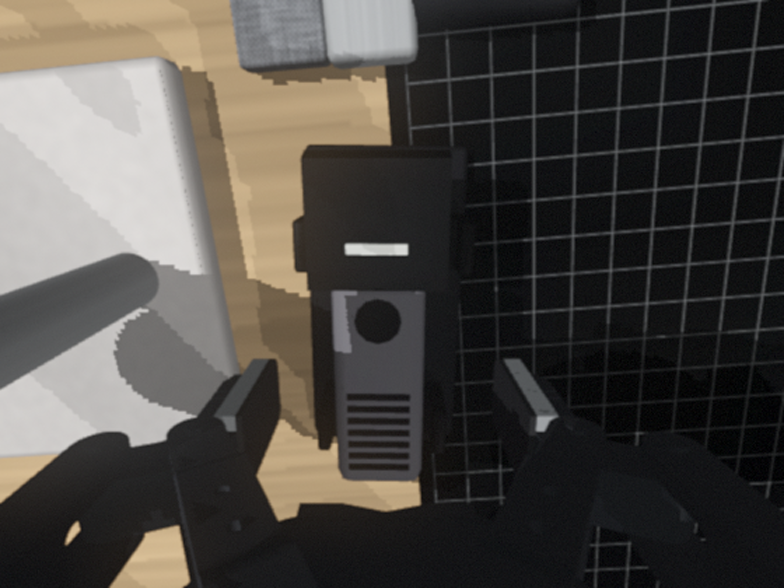

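```bash
python3 - <<'E'
from h import *
p=optics.snapshot("wrist"); s=st()
f=lambda x,y:(x/1.4-.15,y/1.4-.15)
for n,a,z in [("hl back",(341,475),58),("hr back",(421,478),58),("hl fr",(333,292),58),("hr fr",(425,292),58),("head fl",(304,147),64),("head fr",(452,150),64),("head bl",(308,287),64),("head br",(454,289),64)]: print(n,np.round(unproj(p,f(*a),z)[0],1))
E
```

```text
t38.83 [527.6 436.8 111.8] [-178.55    0.78   -5.03] F [ 0.4 -0.6  0.1] gap68.2 J [ 34.5  25.   78.3   1.7  76.4 129.2]
hl back [456.1 464.6  58. ]
hr back [451.8 427.2  58. ]
hl fr [545.6 457.6  58. ]
hr fr [542.6 419.4  58. ]
head fl [603.6 460.6  64. ]
head fr [597.8 406.3  64. ]
head bl [550.2 466.4  64. ]
head br [544.6 408.1  64. ]
```

Emit:
apply_moves(series=[[0.8,[-0.0035,0.003,-0.03],0],[0.8,[-0.0035,0.003,-0.04],0],[0.8,[-0.0035,0.003,-0.04],0],[0.8,[-0.0035,0.003,-0.04],0]])

```text
time: 39.33
tool_pos: [524.7, 440.2, 73.3]
tcp_rot: [-178.5, 0.7, -5.0]
ft_force: [-0.4, 0.2, -0.5]
finger_gap: 68.3
```

```bash
python3 - <<'E'
from h import *
p=optics.snapshot("wrist"); s=st(); save(p,"w35.png",None,1.4)
E
```

```text
t39.38 [524.8 440.2  73.3] [-178.48    0.7    -5.03] F [-0.7 -0.2  1. ] gap68.8 J [ 34.9  27.1  79.8   1.7  72.7 129.4]
```

View pics/w35.png

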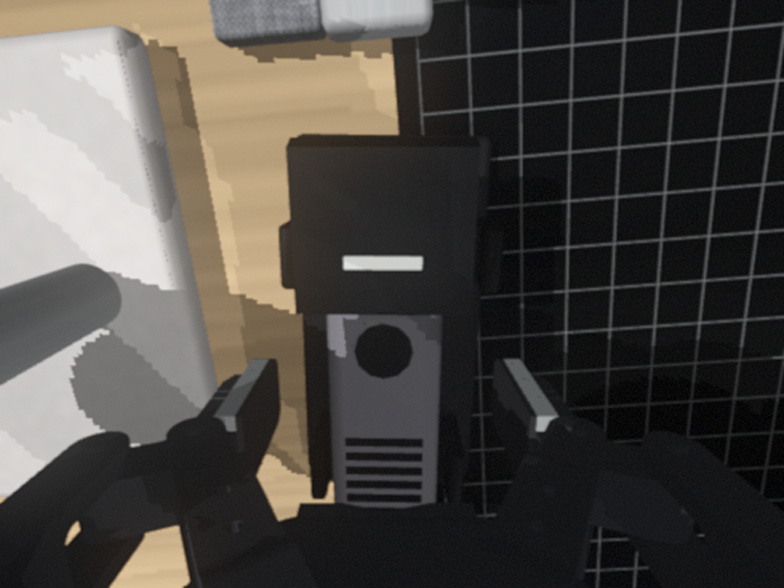

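Emit:
apply_moves(series=[[0.68,[-0.0005,0.0003,-0.018],0],[0.65,[-0.0005,0.0003,-0.026],0],[0.65,[-0.0005,0.0003,-0.026],0],[0.65,[-0.0005,0.0003,-0.026],0]], grip_force=45)

```text
time: 39.88
tool_pos: [524.3, 440.5, 47.2]
tcp_rot: [-178.5, 0.7, -5.0]
ft_force: [-0.6, -0.1, -0.6]
finger_gap: 55.1
```

```bash
python3 - <<'E'
from h import *
p=optics.snapshot("wrist"); s=st(); save(p,"w36.png",None,1.4)
E
```

```text
t39.92 [524.5 440.7  47.6] [-178.46    0.67   -5.03] F [-0.3  0.2 -0.6] gap55.5 J [ 34.9  28.7  80.5   1.7  70.3 129.4]
```

View pics/w36.png

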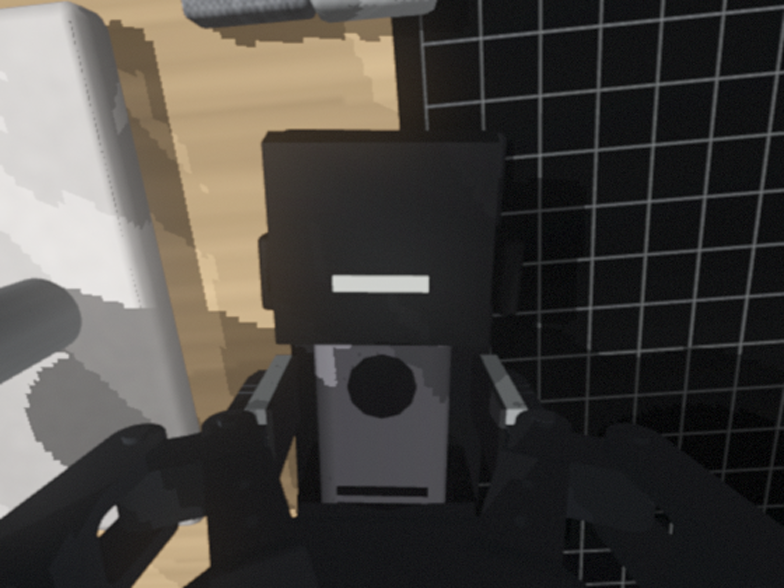

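```bash
python3 - <<'E'
from h import *
p=optics.snapshot("wrist"); s=st()
nose(p,s,(382/1.4,345/1.4),58);nose(p,s,(382/1.4,343/1.4),64);nose(p,s,(382/1.4,134/1.4),64)
E
```

```text
t39.98 [524.6 440.7  47.8] [-178.45    0.66   -5.03] F [ 0.6 -0.9 -0.2] gap55.2 J [ 34.9  28.7  80.5   1.7  70.3 129.4]
nose [543.8 438.7  58. ] ahead 19.3 side(left) -0.3
nose [546.9 438.2  64. ] ahead 22.4 side(left) -0.5
nose [599.3 433.5  64. ] ahead 75.0 side(left) -0.6
```

Emit:
apply_moves(series=[[0.6,[0,0,-0.003],0],[0.35,[0,0,-0.003],0],[0.3,[0,0,-0.003],0],[0.3,[0,0,-0.003],0]], grip_force=50)

```text
time: 40.48
tool_pos: [524.8, 440.9, 45.1]
tcp_rot: [-178.4, 0.6, -5.0]
ft_force: [0.2, 0.0, 2.8]
finger_gap: 39.1
```

```bash
python3 - <<'E'
from h import *
s=st()
E
```

```text
t40.48 [524.8 440.9  45.1] [-178.43    0.64   -5.03] F [0.2 0.  2.8] gap39.1 J [ 34.9  28.9  80.6   1.7  70.  129.4]
```

Emit:
apply_moves(series=[[0.3,[0,0,0.03],0],[0.3,[0,0,0.08],0],[0.3,[0,0,0.12],0.044],[0.3,[0,0,0.13],0.088],[0.3,[0,0,0.13],0.088]])

```text
time: 41.1
tool_pos: [525.3, 441.2, 176.1]
tcp_rot: [-178.4, 0.6, -0.0]
ft_force: [0.4, -0.2, -2.4]
finger_gap: 39.0
```

Emit:
apply_moves(series=[[0.3,[0,-0.04,0],0],[0.3,[0,-0.085,0],0],[0.3,[0,-0.13,0],0],[0.3,[0,-0.18,0],0],[0.3,[0,-0.23,0],0]])

```text
time: 41.72
tool_pos: [524.0, 209.4, 174.1]
tcp_rot: [-178.4, 0.7, -0.1]
ft_force: [0.6, -1.1, -1.4]
finger_gap: 38.8
```

Emit:
apply_moves(series=[[0.3,[0,-0.05,0],0],[0.3,[0,-0.1,0],0],[0.3,[0,-0.15,0],0],[0.3,[0,-0.2,0],0],[0.3,[0,-0.25,0],0]])

```text
time: 42.35
tool_pos: [522.7, -42.0, 172.2]
tcp_rot: [-178.4, 0.9, -0.1]
ft_force: [0.6, -0.3, -0.5]
finger_gap: 39.1
```

Emit:
apply_moves(series=[[0.3,[0,-0.05,0],0],[0.3,[0,-0.1,0],0],[0.3,[0,-0.15,0],0],[0.3,[0,-0.2,0],0],[0.3,[0,-0.22,0],0]])

```text
time: 42.98
tool_pos: [521.3, -264.1, 170.3]
tcp_rot: [-178.3, 1.0, -0.3]
ft_force: [0.1, 1.3, -1.4]
finger_gap: 39.3
```

```bash
python3 - <<'E'
from h import *
s=st()
E
```

```text
t42.98 [ 521.3 -264.1  170.3] [-178.33    1.01   -0.33] F [ 0.1  1.3 -1.4] gap39.3 J [-32.4   9.2  91.1   0.9  81.5  57.8]
```

Emit:
apply_moves(series=[[0.3,[0.002,-0.05,0],0.006],[0.3,[0.003,-0.1,-0.01],0.006],[0.3,[0.003,-0.13,-0.02],0.006],[0.3,[0.003,-0.132,-0.02],0.006],[0.3,[0.003,-0.132,-0.02],0.006]])

```text
time: 43.6
tool_pos: [524.2, -394.8, 149.3]
tcp_rot: [-178.2, 1.1, 0.0]
ft_force: [-0.4, 0.6, -1.2]
finger_gap: 39.2
```

```bash
python3 - <<'E'
from h import *
p=optics.snapshot("wrist"); s=st(); save(p,"w37.png",None,1.4)
q=optics.snapshot("scene"); save(q,"s37.png",(100,100,380,300),2.8)
E
```

```text
t43.65 [ 524.5 -394.7  149.9] [-1.7827e+02  1.0400e+00  5.0000e-02] F [ 0.7  0.3 -1.2] gap39.1 J [-41.8  21.   79.2   0.6  81.7  48.1]
```

View pics/w37.png

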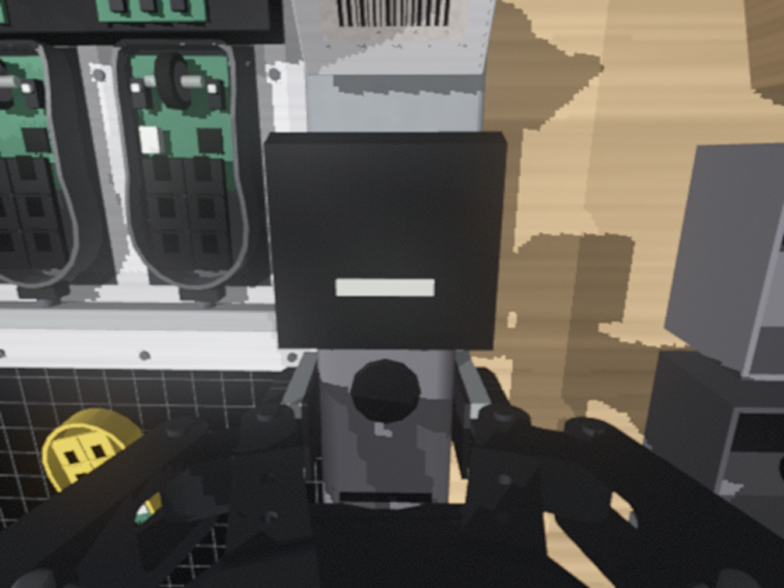

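View pics/s37.png

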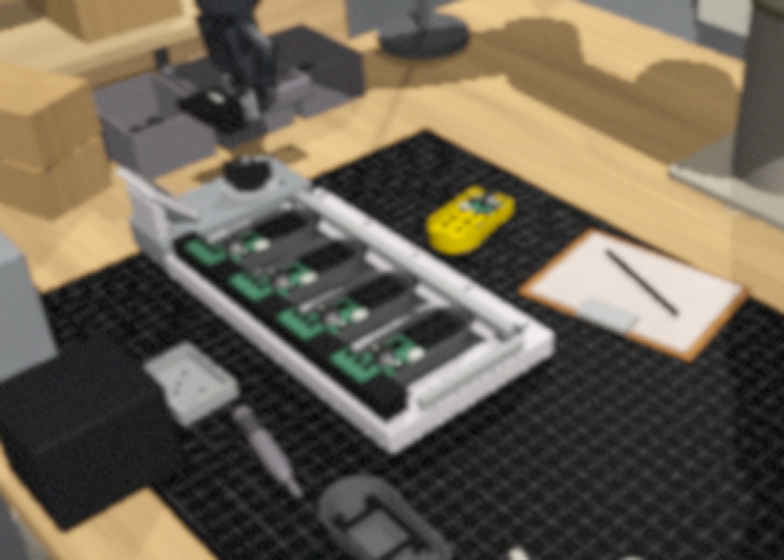

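Emit:
apply_moves(series=[[0.3,[0,-0.002,0],0],[0.3,[0,-0.002,0],0],[0.3,[0,-0.002,0],0],[0.3,[0,-0.002,0],0],[0.3,[0,-0.002,0],0]])

```text
time: 44.32
tool_pos: [524.7, -396.7, 150.3]
tcp_rot: [-178.3, 1.0, 0.1]
ft_force: [0.5, -0.3, -2.7]
finger_gap: 39.1
```

Emit:
apply_moves(series=[[0.3,[0,0,0],0],[0.3,[0,0,0],0],[0.3,[0,0,0],0],[0.3,[0,0,0],0],[0.3,[0,0,0],0]])

```text
time: 44.95
tool_pos: [524.7, -396.7, 150.3]
tcp_rot: [-178.3, 1.0, 0.1]
ft_force: [-0.1, -0.5, -1.2]
finger_gap: 39.2
```

Emit:
apply_moves(series=[[0.3,[0,0,0],0],[0.3,[0,0,0],0],[0.3,[0,0,0],0],[0.3,[0,0,0],0],[0.3,[0,0,0],0]])

```text
time: 45.58
tool_pos: [524.7, -396.7, 150.3]
tcp_rot: [-178.3, 1.0, 0.1]
ft_force: [-0.7, 0.3, -1.6]
finger_gap: 38.9
```

Emit:
apply_moves(series=[[0.3,[0,0,0],0],[0.3,[0,0,0],0],[0.3,[0,0,0],0],[0.3,[0,0,0],0],[0.3,[0,0,0],0]])

```text
time: 46.2
tool_pos: [524.7, -396.7, 150.3]
tcp_rot: [-178.3, 1.0, 0.1]
ft_force: [0.2, -0.1, -0.7]
finger_gap: 39.2
```

Emit:
apply_moves(series=[[0.3,[0,0,0],0],[0.3,[0,0,0],0],[0.3,[0,0,0],0],[0.3,[0,0,0],0],[0.3,[0,0,0],0]])

```text
time: 46.82
tool_pos: [524.7, -396.7, 150.3]
tcp_rot: [-178.3, 1.0, 0.1]
ft_force: [-0.1, 0.7, -2.1]
finger_gap: 39.4
```

Emit:
apply_moves(series=[[0.3,[0,0,0],0],[0.3,[0,0,0],0],[0.3,[0,0,0],0],[0.3,[0,0,0],0],[0.3,[0,0,0],0]])

```text
time: 47.45
tool_pos: [524.7, -396.7, 150.3]
tcp_rot: [-178.3, 1.0, 0.1]
ft_force: [0.5, 0.3, -1.3]
finger_gap: 38.9
```

```bash
python3 - <<'E'
from h import *
p=optics.snapshot("wrist"); s=st(); save(p,"w38.png",None,1.4)
E
```

```text
t47.50 [ 524.7 -396.7  150.3] [-1.783e+02  1.020e+00  8.000e-02] F [ 0.5  0.1 -1.7] gap39.0 J [-41.9  21.2  79.    0.6  81.7  48. ]
```

View pics/w38.png

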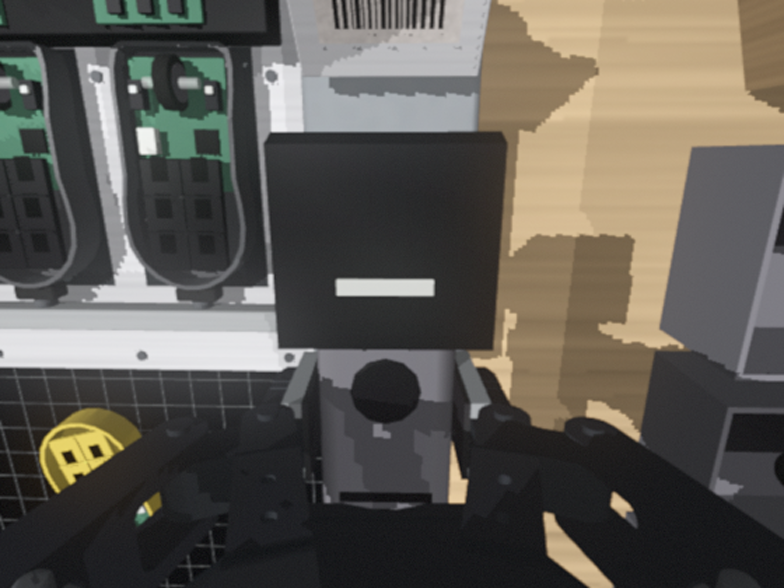

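Emit:
apply_moves(series=[[0.3,[0,0.03,0.025],0],[0.3,[0,0.07,0.03],0],[0.3,[0,0.12,0.03],0],[0.3,[0,0.17,0.03],0],[0.3,[0,0.22,0.03],0]])

```text
time: 48.12
tool_pos: [524.6, -175.2, 180.5]
tcp_rot: [-178.3, 1.0, 0.1]
ft_force: [1.3, 0.8, -2.2]
finger_gap: 39.3
```

Emit:
apply_moves(series=[[0.3,[0,0.05,0],0],[0.3,[0,0.1,0],0],[0.3,[0,0.15,0],0],[0.3,[0,0.2,0],0],[0.3,[0,0.25,0],0]])

```text
time: 48.75
tool_pos: [524.5, 76.4, 180.9]
tcp_rot: [-178.3, 0.9, 0.1]
ft_force: [0.6, 0.7, -0.8]
finger_gap: 39.0
```

Emit:
apply_moves(series=[[0.3,[0,0.05,0],0],[0.3,[0,0.1,0],0],[0.3,[0,0.15,0],0],[0.3,[0,0.2,0],0],[0.3,[0,0.25,0],0]])

```text
time: 49.38
tool_pos: [524.4, 328.1, 181.1]
tcp_rot: [-178.3, 0.9, 0.1]
ft_force: [1.3, -0.6, -1.4]
finger_gap: 39.2
```

```bash
python3 - <<'E'
from h import *
s=st()
E
```

```text
t49.38 [524.4 328.1 181.1] [-1.783e+02  9.100e-01  6.000e-02] F [ 1.3 -0.6 -1.4] gap39.2 J [ 26.2  12.2  86.5   1.9  81.4 115.8]
```

Emit:
apply_moves(series=[[0.3,[0,0.05,0],-0.03],[0.3,[0.0005,0.09,-0.02],-0.07],[0.3,[0.0005,0.1125,-0.05],-0.089],[0.3,[0.0005,0.1125,-0.08],-0.089],[0.3,[0.0005,0.1125,-0.08],-0.089]])

```text
time: 50.0
tool_pos: [522.6, 439.3, 97.3]
tcp_rot: [-178.6, 1.2, -5.0]
ft_force: [-0.9, -1.3, -0.9]
finger_gap: 39.3
```

```bash
python3 - <<'E'
from h import *
for i in range(3): p=optics.snapshot("wrist")
s=st(); save(p,"w39.png",None,1.4)
E
```

```text
t50.15 [525.8 440.8 102.9] [-178.23    0.82   -5.07] F [-0.7  0.9 -0.9] gap39.0 J [ 34.7  25.4  78.7   1.9  75.4 129.3]
```

View pics/w39.png

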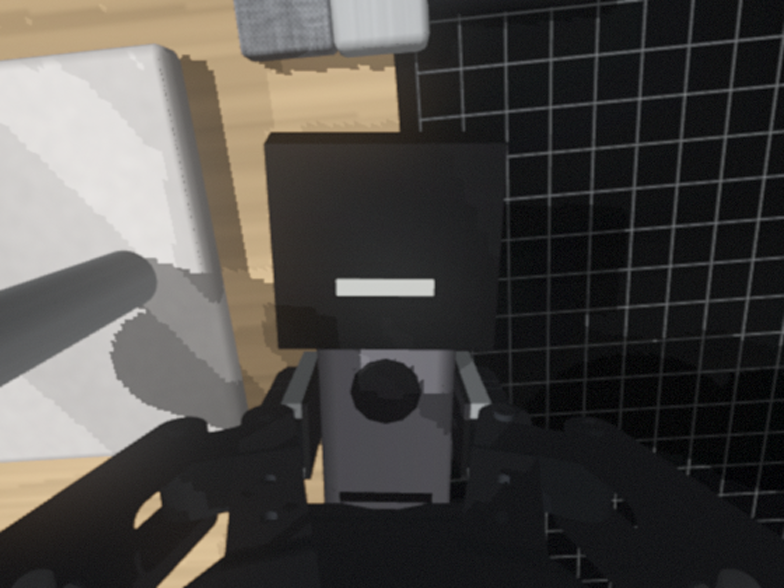

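Emit:
apply_moves(series=[[0.3,[-0.001,0,-0.015],0],[0.3,[-0.001,0,-0.03],0],[0.3,[-0.001,0,-0.042],0],[0.3,[-0.001,0,-0.042],0],[0.3,[-0.001,0,-0.042],0]])

```text
time: 50.78
tool_pos: [524.9, 440.8, 61.0]
tcp_rot: [-178.2, 0.8, -5.1]
ft_force: [0.0, 0.7, -2.2]
finger_gap: 39.2
```

```bash
python3 - <<'E'
from h import *
s=st()
E
```

```text
t50.77 [524.9 440.8  61. ] [-178.23    0.82   -5.06] F [ 0.   0.7 -2.2] gap39.2 J [ 34.8  27.8  80.2   2.   71.5 129.2]
```

Emit:
apply_moves(series=[[0.3,[0,0,-0.006],0],[0.3,[0,0,-0.011],0],[0.3,[0,0,-0.0155],0],[0.3,[0,0,-0.0155],0],[0.3,[0,0,-0.0155],0]])

```text
time: 51.4
tool_pos: [524.9, 440.8, 45.3]
tcp_rot: [-178.2, 0.8, -5.1]
ft_force: [-0.4, -0.1, -1.1]
finger_gap: 38.9
```

```bash
python3 - <<'E'
from h import *
s=st()
E
```

```text
t51.40 [524.9 440.8  45.3] [-178.23    0.82   -5.06] F [-0.4 -0.1 -1.1] gap38.9 J [ 34.8  28.9  80.6   2.   70.  129.2]
```

Just above seated; lower a touch, then release gently and back out.

Emit:
apply_moves(series=[[0.3,[0,0,-0.001],0],[0.3,[0,0,-0.001],0],[0.5,[0,0,-0.001],0],[0.6,[0,0,-0.001],0],[0.65,[0,0,-0.001],0]])

```text
time: 52.02
tool_pos: [524.9, 440.8, 44.1]
tcp_rot: [-178.2, 0.8, -5.1]
ft_force: [-0.5, 0.2, -0.1]
finger_gap: 55.4
```

Emit:
apply_moves(series=[[0.65,[0,0,0.01],0],[0.7,[0,0,0.05],0],[0.8,[0,0,0.1],0],[1,[0,0,0.15],0],[1,[-0.04,-0.02,0.2],0]])

```text
time: 52.65
tool_pos: [488.6, 422.3, 242.7]
tcp_rot: [-178.2, 0.8, -5.1]
ft_force: [-0.1, 1.0, 1.2]
finger_gap: 85.2
```

```bash
python3 - <<'E'
from h import *
for i in range(2): p=optics.snapshot("wrist")
s=st(); save(p,"w40.png",None,1.4)
E
```

```text
t52.75 [488.  423.4 249.9] [-177.8     0.35   -5.02] F [1.6 0.7 1.7] gap85.4 J [ 35.4  13.2  78.1   1.9  87.5 130.3]
```

View pics/w40.png

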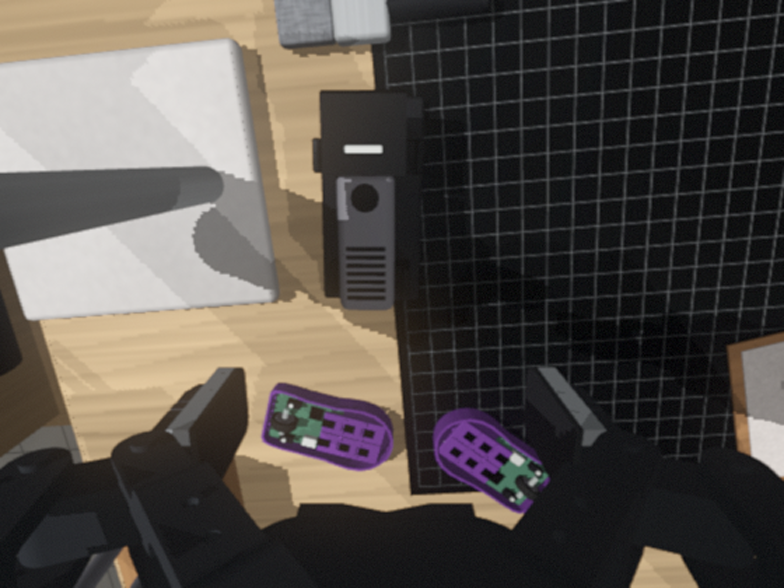

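```bash
python3 - <<'E'
from h import *
p=optics.snapshot("top"); save(p,"top1.png",(110,100,450,300),2.3); mice(p,15)
E
```

```text
p0.92 c(592.8,-211.1) wh(65.7,117.0) a88.8 uv [356. 187.] col [50. 53. 45.] 
p0.91 c(370.9,-196.1) wh(116.1,63.8) a13.6 uv [355. 261.] col [ 82. 169. 192.] 
p0.81 c(332.2,506.5) wh(93.3,59.5) a72.2 uv [125. 276.] col [121.  87.  97.] 
p0.77 c(593.6,-31.5) wh(62.4,116.8) a88.8 uv [299. 188.] col [49. 52. 44.] 
p0.67 c(593.4,-117.7) wh(59.5,114.2) a87.8 uv [327. 188.] col [49. 51. 44.] 
p0.21 c(714.2,351.7) wh(72.7,50.7) a48.2 uv [176. 154.] col [102. 104. 102.]
```

View pics/top1.png

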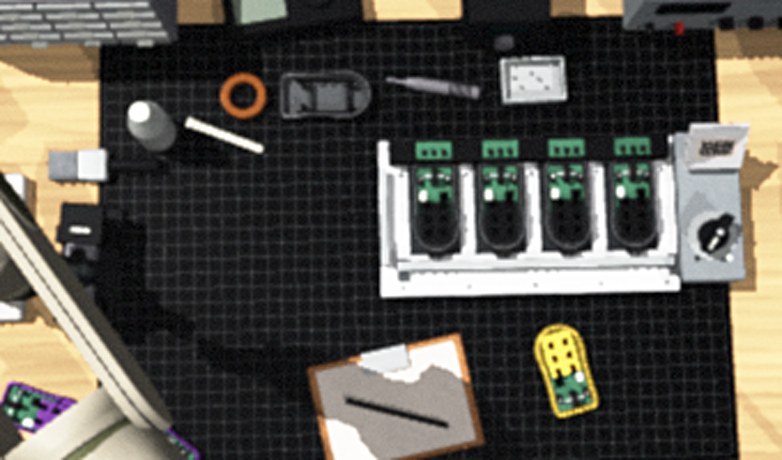

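All as wanted; bystanders are unmoved. Handing in.

```bash
python3 - <<'E'
from h import *
print(hand_in()); st()
E
```

```text
the job is handed in; nothing more can be done
None
the job is handed in; nothing more can be done
```

The job is done and handed in after about 53 s of robot time; no verdict came back. I turned the wing knob to released and set the four grey bottom halves in places 1 to 4, each aimed about 3.5 mm short of the contact bar. I turned the knob back clockwise to its locked end stop (tool at -35.6°, resisting moment 0.55 N m). Then I held the scanner on the label for about 3 s and put it back in its cradle.

**Last checks:**
- **Locked batch:** a wrist picture after locking shows all four side by side with their noses at the bar and the clamp bar forward.
- **End state:** the final top picture shows the knob still locked and the bystanders it covers where they were. The scanner had been seen seated in its cradle just before.

**What disagreed or could not be checked:**
- **Camera mismatch:** the top camera put the fixture about 7 mm to the +y side of where the wrist camera did. I used the wrist values, which matched where the knob was actually gripped.
- **Tool tilt:** the tool leaned by about 1.5 to 2° late in the run, which I could not correct. It had no visible effect.
- **Mouse network:** in the last picture the network missed the mouse in place 4, but it is plainly there by eye.
- **Scan:** there is no read-out of whether the label was read, so that rests on the geometry and the steady hold.

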